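# Fit the copper link in the charging terminal and ratchet it tight

### The arm

A 6-joint arm with a two-finger parallel gripper is mounted at the origin on the work surface. World frame = base frame: x ahead of the robot, y to its left, z up, the work surface at z = 0. Lengths are in m, angles in rad, forces in N, time in s.
With the tool pointing down it reaches from about 0.35 to 0.775 m from the base axis. Payload 5.5 kg.
Tool frame: the origin (TCP) lies midway between the tips of the shut fingers; the grasp point (between the pads) lies 19 mm behind it (env.tcp_to_grasp is the distance from the TCP to the grasp point, in m); z points along the fingers, y is the direction in which the jaws open and shut (so a half turn about z gives the same grasp; the last joint's range is limited). The gripper opens to 85 mm and grips with 20 to 120 N. Pads are 22 mm wide; open, the fingers measure 114 mm over their backs; the gripper's body (76 mm by 85 mm) begins 54 mm behind the grasp point. The pads swing forward as they close: fully open they stand 13 mm farther back than shut.
Start: joints at [-1.432, 0.313, 0.046, 1.304, 0, 1.431], TCP at [0.158, -0.553, 0.231] pointing down, gripper open.
Joint ranges: [-2.76, 2.76], [-0.86, 1.69], [-1.03, 1.26], [-2.2, 2.34], [-1.47, 1.5], [-3.14, 3.14]. Speed limits (rad/s): [2.57, 2.57, 3.14, 3.14, 3.14, 3.14].

### API

Orientations are given as a unit quaternion [w, x, y, z].
In Python, from workcell import get_state, viewer, hand_in, finder, env gives the robot as it stands.
- The arm moves only by the tool arm_command, never from a script. Its argument "motion" is a list of rows, each an object of numbers: "x", "y", "z": the shift along the tool's x, y, z in mm; "rx", "ry", "rz": the turn, a rotation vector about the tool's x, y, z in degrees; "hand": the closure, from -1 (fully open) to 1 (shut). A call has 1 to 10 rows; each row is the pose to reach, as a shift and turn from the pose commanded when the call began, along the tool's axes at that moment; what a row does not reach only later rows make up. A row lasts 1/8 s, in which the tool goes at most 62.5 mm and 10.7 degrees, less where a joint would pass 70% of its speed; a pose out of reach is approached as far as the arm can. A call with a gripper value outside its range is refused whole. The fingers move at their own pace and stop on an object; "force" is the grip in N (left out, the last holds). Time passes only in rows, so rows that repeat a pose let the fingers close. It gives the time, the measured TCP pose, the force and the opening at its end, in the units of the state.
- get_state(): the state, without advancing time (a new reading comes with each control period).
- viewer.read_camera(name): name is "side" or "top" or "wrist"; returns a dict with "image" (400x640x3 uint8, red, green, blue), "z_map" (400x640 float32, m along the optical axis (not along the pixel's ray), 0 where there is no reading), "intrinsics" (3x3 intrinsics, pixels), "rvec" (rotation vector, rad) and "tvec" (3), from world to camera coordinates, as OpenCV has them. Camera axes: x right, y down, z forward; pixel columns grow to the right and rows downward; lengths in m; the calibration is good to about 2 mm. A picture is of the moment at which its call begins.
- hand_in(): hands the job in, once; it reports no verdict.
Trained networks look in a picture, given as the dict that the camera call returned (one of the last four; its "shot" number tells which), for a name from the list of things; names that differ only in an ending like _2 or _b are one class to them, and where a whole thing is asked for, a point or a joint stands for the part that bears it (a point fixed in the world has none). Each returns a list of dicts, best first, with "score" (0 to 1); they miss things now and then, are a little off and sometimes report something else, mostly with a low value. They report only what shows in the picture. A call takes as long as a camera call. They do not tell look-alikes from the thing itself.
- finder.find_in(picture, query): "at" ([column, row] in pixels, amid what is visible of it).
- finder.masks_of(picture, query): "region" (400x640 bool, what is visible of it) and "at" ([column, row] in pixels, amid what is visible of it).
The state is a dict: "clock": time; "joint_pos": joint angles; "qvel": joint speeds; "tau": joint torques, N m; "tcp_pos": TCP position; "orientation": TCP orientation; "wrist_force": force on the tool from outside, world axes, zero at the start; "ft_torque": the same for the moment, N m; "finger_gap": finger opening in m.
Only numpy, scipy, OpenCV 4.12 (cv2) and the standard library are available. Lean on these libraries where they do the work, as an engineer would, in place of code of your own. Each camera call takes 0.05 s, during which the arm holds its last target.

### The job

On the battery-charging bench, pick up the copper link by its black grip and slide its flat tongue into the slot of the clamp terminal, gently, until it is fully home against the stop. Then turn the square ratchet knob clockwise to clamp it: keep turning after the foot touches until the knob slips and clicks, give it two or three clicks and stop there, since more would overtighten it. Let go, and leave the carton, the jug and the spanner alone.

Things in the scene. Friction and masses are not known exactly. Their poses are not given: they have to be found in the camera images.
- terminal: Clamp terminal fixed to the bench: grey base plate 20 mm thick (x -120 to +45, y -42 to +42), its front part a flat ledge before a slot; a dark steel bridge (x -26 to 26, y -30 to 30, z 36 to 48, bolt heads to 52) over the slot and the knob above that. Origin on the bench top under the knob's axis; z up, x the way the link is pushed in
- slot_mouth (a point): Middle of the slot's mouth, on its floor (terminal x -33, y 0, z 20; the floor is the plate's top). The slot runs along terminal x to the stop, 34 mm wide between aluminium cheeks 16 mm high; flared lead-in walls 14 mm high stand before it from x -57, where they are 50 mm apart. Axes as the terminal's
- stop: Steel stop at the far end of the slot, 34 mm wide, 15 mm high. Origin at the bottom centre of its front face, in the terminal's frame at x +16, y 0, z 20; the tongue's end must meet this face. More than 25 N against it is too much
- foot: Steel clamp foot 24 x 26 x 5 mm under the bridge; the screw moves it down, it does not turn. Origin at the centre of its underside: at most 34 mm above the bench, 28 mm when on the tongue. It starts 2.4 to 4.8 mm above the place of the tongue's top and goes down 3 mm per radian of screw (4.2 rad in all)
- knob: Ratchet knob, origin on its axis 61 mm above the bench. Clockwise from above tightens: 0.12 N m while free; the foot bears after 0.8 to 1.6 rad, then in 0.4 to 0.7 rad the torque climbs to 0.36 N m and the ratchet slips: it falls below 0.2 N m, then climbs again, a click each 0.52 rad (12 a turn). The square grip is cushioned, 1.2 N m/rad. Screw holds by itself
- knob_grip (a point): Point on the knob's axis at the height to grip it, 77 mm above the bench (16 above the knob's origin); turns with the knob, x and y square to its sides. The knob is a black square block 36 x 36 mm, 63 to 89 mm above the bench, on an 18 mm thick neck, with a steel disc and a white mark (its +x side) on top; it stays at its height
- link: Copper link, 0.28 kg, loose on the bench, to the left or the right of the terminal. Flat tongue 113 x 30 x 8 mm with an upright black grip block on its near end, 24 mm (x) x 26 mm (y), from 8 to 46 mm above the underside. Origin on the underside below the middle of the grip block; z up, x along the tongue towards its tip: tongue from x -12 to +101
- link_tip (a point): Centre of the tongue's end face, 101 mm ahead of the link's origin, 4 mm above its underside; when home it is at x +16, y 0, z +24 mm in the terminal's frame
- carton: Bystander: small cardboard carton 110 x 75 x 60 mm, origin at the centre of its underside; on the other side of the terminal from the link
- jug: Bystander: black oil jug 55 x 100 x 152 mm, origin at the centre of its underside
- spanner: Bystander: steel spanner 180 mm long lying flat, origin at its middle, x along it
Things that resemble listed ones, but are neither listed nor needed, are in the scene too. Several things have the shape of the link; the one meant has the colours described above.

How it is judged:
On the way, in this order (a step that is already met when the one before it is completed fails the run):
1. the link lies in the slot with its tongue fully home against the stop (within 2 mm), not yet clamped (x of link_tip in the frame of terminal above 0.014 m and horizontal distance between link_tip and stop below 0.004 m and z of link_tip in the frame of terminal below 0.027 m and contact force between foot and link below 2 N), for 0.2 s.
2. the foot is driven down to the ratchet's slip torque (76 N on the tongue; the first slip comes at 80 to 90 N) (contact force between foot and link above 76 N).
At the end, for the whole second after the job is handed in: The tongue is in the slot, flat, its end within 2 mm of the stop, was clamped up to the slip torque (first click) and is still held by the foot with at least 18 N; nothing moves and the gripper has let go (x of link_tip in the frame of terminal above 0.014 m and horizontal distance between link_tip and stop below 0.004 m and z of link_tip in the frame of terminal below 0.027 m and angle between link's own z axis and vertical below 0.05 rad and contact force between foot and link above 18 N and linear speed of link below 0.01 m/s); the robot touches nothing.
It fails at once if the link is pushed against the stop with more than 25 N (contact force between stop and link above 25 N).
It fails at once if the link is overtightened (more than 120 N under the foot, some six clicks; each click adds about 6 N) (contact force between foot and link above 120 N).
It fails at once if the carton, jug or spanner is moved more than 20 mm (distance of any of carton, jug, spanner from where it was at the start of the episode above 0.02 m).
It also fails if it takes over 72 s, if anything falls off the work surface, if the arm or the gripper's body presses on something with over 40 N, if the wrist force passes 120 N, or if a joint passes its speed limit or range.

## Working session

There is one attempt and no reset: what is moved stays moved. The work goes in short steps, Python scripts to look and compute and a tool call to move; the robot and the scene stay as the last step left them, time stands still between calls to the robot, and variables do not carry over. Pictures are saved under pics/ and viewed, and the job is handed in when it is done.

Besides the shell and the picture viewer there is one more tool, called after "Call:" in YAML: its name, and indented under it one key for each argument. arm_command: Moves the arm, as the interface text tells. Its arguments: {"type":"object","properties":{"motion":{"type":"array","items":{"type":"object","properties":{"x":{"type":"number"},"y":{"type":"number"},"z":{"type":"number"},"rx":{"type":"number"},"ry":{"type":"number"},"rz":{"type":"number"},"hand":{"type":"number"}}}},"force":{"type":"number"}},"required":["motion"]}

```bash
mkdir -p pics; ls
cat > h.py <<'E'
import numpy as np,cv2
from workcell import get_state, viewer, hand_in, finder, env
from scipy.spatial.transform import Rotation as R
def cam(n):
    p=viewer.read_camera(n); return p
def save(p,f,crop=None,s=1):
    im=p["image"][:,:,::-1]
    if crop: im=im[crop[1]:crop[3],crop[0]:crop[2]]
    if s!=1: im=cv2.resize(im,None,fx=s,fy=s,interpolation=cv2.INTER_CUBIC)
    cv2.imwrite("pics/"+f,im)
def ext(p):
    return cv2.Rodrigues(np.array(p["rvec"],float))[0],np.array(p["tvec"],float).ravel()
def world(p,u,v,z=None):
    "pixel->world using depth map"
    Rm,t=ext(p);K=np.array(p["intrinsics"])
    d=p["z_map"][np.int_(np.round(v)),np.int_(np.round(u))] if z is None else z
    c=np.stack([(u-K[0,2])/K[0,0]*d,(v-K[1,2])/K[1,1]*d,d*np.ones_like(u,float)],-1)
    return (c-t)@Rm
def plane(p,u,v,h):
    "pixel ray meets z=h"
    Rm,t=ext(p);K=np.array(p["intrinsics"])
    u=np.asarray(u,float);v=np.asarray(v,float)
    r=np.stack([(u-K[0,2])/K[0,0],(v-K[1,2])/K[1,1],np.ones_like(u)],-1)@Rm
    o=-Rm.T@t
    return o+r*((h-o[2])/r[...,2])[...,None]
def proj(p,X):
    return cv2.projectPoints(np.array(X,float).reshape(-1,3),np.array(p["rvec"],float),np.array(p["tvec"],float),np.array(p["intrinsics"],float),None)[0][:,0]
E
python3 - <<'E'
from h import *
print(get_state()); print(env.tcp_to_grasp)
for n in["side","top","wrist"]:
    p=cam(n);save(p,n+"0.png")
    for q in["link","terminal","knob","carton","jug","spanner"]:
        print(n,q,[(np.round(d["at"]).tolist(),round(d["score"],2)) for d in finder.find_in(p,q)])
E
```

```text
pics
{'clock': 0.0, 'joint_pos': array([-1.43160140e+00,  3.14010206e-01,  4.49762382e-02,  1.30360415e+00,
       -7.32272165e-06,  1.43119171e+00]), 'qvel': array([ 0.00180064, -0.00045765,  0.00020704, -0.00012482,  0.00084069,
        0.00122   ]), 'tau': array([-8.79477302e-04, -4.80629575e+01,  2.98530579e+01,  1.97017263e-02,
       -1.57771728e-04,  1.99026084e-05]), 'tcp_pos': array([ 0.15815497, -0.55228668,  0.23040218]), 'orientation': array([-9.20895428e-04,  9.90299155e-01,  1.38948678e-01, -3.47271910e-06]), 'wrist_force': array([0.16661872, 1.05342688, 0.00522056]), 'ft_torque': array([-0.01703931,  0.06288882, -0.02833055]), 'finger_gap': 0.08540526003447957}
0.0187
side link [([261.0, 291.0], 0.79), ([296.0, 259.0], 0.7), ([343.0, 282.0], 0.69), ([213.0, 249.0], 0.69)]
side terminal [([341.0, 205.0], 0.79)]
side knob [([334.0, 183.0], 0.66)]
side carton [([384.0, 170.0], 0.56)]
side jug [([339.0, 146.0], 0.97), ([336.0, 187.0], 0.67)]
side spanner [([258.0, 216.0], 0.72)]
top link [([254.0, 216.0], 0.78), ([213.0, 215.0], 0.71), ([245.0, 261.0], 0.54)]
top terminal [([344.0, 219.0], 0.76)]
top knob [([345.0, 201.0], 0.63)]
top carton [([419.0, 221.0], 0.7)]
top jug [([433.0, 159.0], 0.84)]
top spanner []
wrist link []
wrist terminal []
wrist knob []
wrist carton []
wrist jug []
wrist spanner []
```

View pics/side0.png

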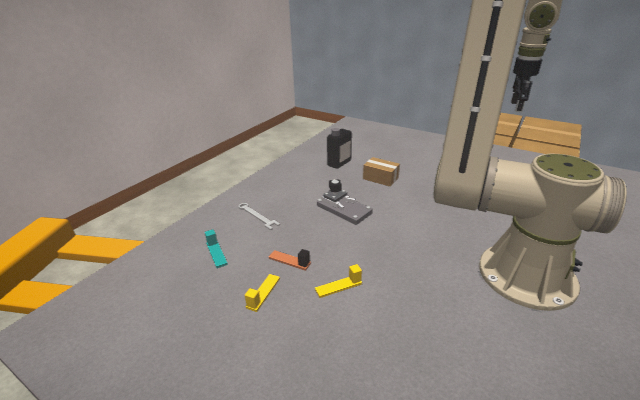

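View pics/top0.png

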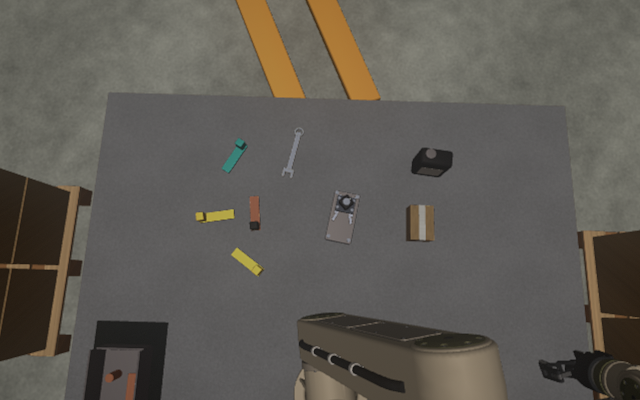

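Link-shaped things in the side view: copper with black grip at (290,259), yellow at (261,291), yellow at (343,282) and teal at (213,249). In the top view the copper one is at (254,212). There are also copper bits in a tray at top (125,380). The copper one with the black grip is my choice, so next come a close crop and measurements.

Run:
```python
from h import *
p=cam("top");save(p,"t1.png",(190,130,470,290),2.8)
s=cam("side");save(s,"s1.png",(230,120,430,320),3)
for n,q in(("top",p),("side",s)):
    m=finder.masks_of(q,"link")
    for d in m:
        v,u=np.nonzero(d["region"]); X=world(q,u,v)
        rgb=q["image"][v,u].mean(0)
        print(n,"link",np.round(d["at"]),len(u),rgb.round(),X.mean(0).round(4),X.min(0).round(3),X.max(0).round(3))
    for o in["terminal","knob","carton","jug","spanner"]:
        for d in finder.masks_of(q,o)[:1]:
            v,u=np.nonzero(d["region"]); X=world(q,u,v)
            r=cv2.minAreaRect((X[:,:2]*1000).astype(np.float32))
            print(n,o,np.round(d["at"]),len(u),X.mean(0).round(3),X.min(0).round(3),X.max(0).round(3),np.round(r[0]),np.round(r[1]),round(r[2],1))
```

```text
top link [211. 215.] 375 [159. 145.  66.] [0.5264 0.3838 0.0253] [ 0.344  0.045 -0.   ] [0.552 0.441 1.236]
top link [245. 265.] 285 [169. 157.  69.] [0.3815 0.2692 0.0179] [0.345 0.223 0.   ] [0.422 0.321 0.052]
top link [421. 222.] 979 [113.  99.  80.] [ 0.5158 -0.2661  0.0625] [ 0.344 -0.311 -0.   ] [0.574 0.045 1.236]
top link [254. 215.] 325 [109.  76.  61.] [0.5382 0.2568 0.028 ] [ 0.344  0.045 -0.002] [0.598 0.279 1.236]
top link [342. 217.] 1334 [101.  97.  96.] [ 0.5297 -0.0241  0.0402] [ 0.344 -0.081 -0.005] [0.619 0.045 1.236]
top terminal [343. 217.] 1311 [ 0.531 -0.026  0.039] [ 0.344 -0.081 -0.003] [0.621 0.045 1.236] [480. -19.] [ 87. 290.] 80.2
top knob [344. 201.] 141 [ 0.571 -0.032  0.089] [ 0.551 -0.054  0.051] [ 0.593 -0.01   0.095] [575. -31.] [40. 35.] 41.0
top carton [421. 221.] 1012 [ 0.517 -0.266  0.061] [ 0.344 -0.311 -0.003] [0.587 0.045 1.236] [ 473. -126.] [134. 408.] 18.8
top jug [434. 158.] 947 [ 0.7   -0.293  0.111] [ 0.344 -0.351  0.002] [0.786 0.045 1.236] [ 564. -134.] [101. 559.] 41.2
top spanner [295. 155.] 210 [0.747 0.143 0.008] [0.671 0.116 0.0
[... 406 characters left out ...]
0. 185.  36.] [0.3741 0.2746 0.0186] [ 0.068  0.228 -0.001] [0.426 0.833 0.661]
side terminal [342. 203.] 1213 [ 0.53  -0.009  0.032] [ 0.068 -0.166 -0.001] [0.639 0.833 0.661] [312. 311.] [ 172. 1140.] 33.6
side knob [333. 185.] 150 [ 0.568 -0.025  0.081] [ 0.068 -0.186 -0.001] [0.667 0.833 0.661] [374. 329.] [  46. 1178.] 29.0
side carton [385. 170.] 752 [ 0.506 -0.245  0.044] [ 0.068 -0.307 -0.001] [0.571 0.833 0.661] [329. 272.] [ 124. 1232.] 19.1
side jug [339. 146.] 871 [ 0.697 -0.275  0.082] [ 0.068 -0.347  0.002] [0.742 0.833 0.661] [420. 258.] [  93. 1345.] 27.5
side spanner [262. 217.] 251 [0.739 0.152 0.009] [ 0.068  0.116 -0.003] [0.84  0.833 0.661] [421. 442.] [ 106. 1048.] 47.9
```

View pics/t1.png

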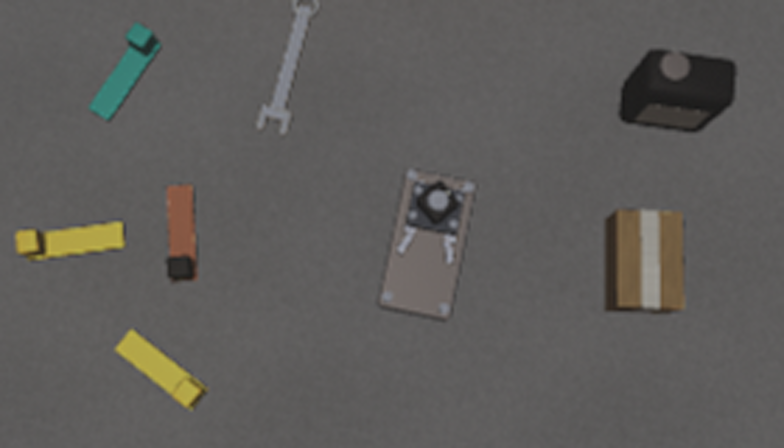

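View pics/s1.png

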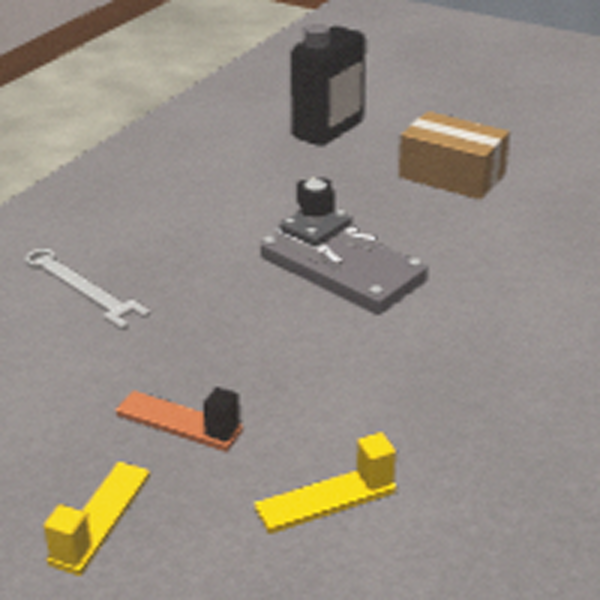

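The crop confirms it: the copper tongue with the black grip is in the top crop at (181,232), grip at the near end and tongue pointing away from the robot. The terminal's plate is at (430,245), with the knob rotated to about 45°. Next I fit the poses.

Run:
```python
from h import *
p=cam("top");s=cam("side")
for n,q in(("top",p),("side",s)):
    U,V=np.meshgrid(np.arange(640),np.arange(400)); X=world(q,U,V)
    ok=q["z_map"]>0
    def rect(m,l):
        r=cv2.minAreaRect((X[m][:,:2]*1000).astype(np.float32)); print(n,l,m.sum(),np.round(r[0],1),np.round(r[1],1),round(r[2],1), X[m].mean(0).round(4))
    near=ok&(X[...,0]>.4)&(X[...,0]<.68)&(X[...,1]>-.14)&(X[...,1]<.1)
    rect(near&(X[...,2]>.015)&(X[...,2]<.026),"plate 165x84, ctr at x=-37.5")
    rect(near&(X[...,2]>.043)&(X[...,2]<.051),"bridge 52x60")
    rect(near&(X[...,2]>.084)&(X[...,2]<.094),"knobtop 36x36")
    ln=ok&(X[...,0]>.44)&(X[...,0]<.63)&(X[...,1]>.2)&(X[...,1]<.3)
    I=q["image"].astype(int); red=(I[...,0]>I[...,2]+25)&(I[...,0]>I[...,1]+15)
    rect(ln&red&(X[...,2]<.02),"tongue")
    rect(ln&(X[...,2]>.041)&(X[...,2]<.052),"griptop 24x26")
    m=ln&(X[...,2]>.03); print(X[m][:,2].max())
```

```text
top plate 165x84, ctr at x=-37.5 875 [536.8 -26.4] [ 84.1 165.7] 79.6 [ 0.5195 -0.0221  0.0209]
top bridge 52x60 117 [573.  -32.9] [59.5 52.2] 79.5 [ 0.5676 -0.0297  0.0482]
top knobtop 36x36 122 [572.7 -32.8] [35.2 35.8] 41.4 [ 0.5719 -0.0324  0.0898]
top tongue 247 [541.9 262.5] [112.3  32.8] 6.6 [0.5541 0.2625 0.0083]
top griptop 24x26 59 [498.5 254.9] [23.1 24.5] 7.2 [0.4979 0.2556 0.0461]
0.052179939152016123
side plate 165x84, ctr at x=-37.5 580 [533.  -23.4] [ 87.1 164.8] 79.7 [ 0.5123 -0.0106  0.0203]
side bridge 52x60 130 [570.8 -29.4] [61.2 52.5] 77.5 [ 0.5666 -0.0224  0.0474]
side knobtop 36x36 73 [571.4 -30.2] [34.3 38. ] 43.0 [ 0.5697 -0.0271  0.0887]
side tongue 356 [544.8 259.1] [121.  41.] 5.4 [0.5459 0.2666 0.007 ]
side griptop 24x26 74 [496.5 258.2] [24.4 27.1] 6.4 [0.4953 0.2593 0.0453]
0.04859875275518646
```

```bash
cat >> h.py <<'E'
def tool():
    s=get_state(); w,x,y,z=s["orientation"]; return np.array(s["tcp_pos"]),R.from_quat([x,y,z,w])
def down(yaw): return R.from_euler('z',yaw,degrees=True)*R.from_euler('x',180,degrees=True)
def rel(pos,yaw,p0=None,R0=None):
    if p0 is None: p0,R0=tool()
    d=R0.inv().apply(np.array(pos)-p0)*1000; r=(R0.inv()*down(yaw)).as_rotvec()*180/np.pi
    print("target",np.round(pos,4),yaw,"-> xyz",d.round(1),"r",r.round(2)); return d,r
def stat():
    s=get_state(); p,r=tool(); print("t",round(s["clock"],2),"tcp",p.round(4),"yaw",round(np.degrees(np.arctan2(r.as_matrix()[1,0],r.as_matrix()[0,0])),2),"zt",r.as_matrix()[:,2].round(3),"q",np.round(s["joint_pos"],2),"F",np.round(s["wrist_force"],1),"T",np.round(s["ft_torque"],2),"gap",round(s["finger_gap"],4))
E
python3 - <<'E'
from h import *
stat(); rel([.42,-.15,.25],116); rel([.498,.2555,.16],186.8)
E
```

```text
t 1.85 tcp [ 0.1583 -0.5529  0.2313] yaw 15.98 zt [ 0. -0. -1.] q [-1.43  0.31  0.05  1.3   0.    1.43] F [-0.2  0.2  0. ] T [-0.   -0.01 -0.02] gap 0.0852
target [ 0.42 -0.15  0.25] 116 -> xyz [ 362.5 -315.3  -18.7] r [ 1.0000e-02  1.0000e-02 -1.0002e+02]
target [0.498  0.2555 0.16  ] 186.8 -> xyz [ 549.1 -683.6   71.2] r [ 0.0000e+00  1.0000e-02 -1.7082e+02]
```

Call:
arm_command:
  motion:
    - {"x": 36, "y": -32, "z": -2, "rz": -10}
    - {"x": 72, "y": -63, "z": -4, "rz": -20}
    - {"x": 109, "y": -95, "z": -6, "rz": -30}
    - {"x": 145, "y": -126, "z": -8, "rz": -40}
    - {"x": 181, "y": -158, "z": -10, "rz": -50}
    - {"x": 218, "y": -189, "z": -12, "rz": -60}
    - {"x": 254, "y": -221, "z": -14, "rz": -70}
    - {"x": 290, "y": -252, "z": -16, "rz": -80}
    - {"x": 326, "y": -284, "z": -18, "rz": -90}
    - {"x": 362, "y": -315, "z": -19, "rz": -100}

```text
invalid input at $.motion[0]: expected keys x, y, z, rx, ry, rz, hand
```

Run:
```python
from h import *
stat(); rel([.498,.2555,.16],186.8)
```

```text
t 1.85 tcp [ 0.1583 -0.5529  0.2313] yaw 15.98 zt [ 0. -0. -1.] q [-1.43  0.31  0.05  1.3   0.    1.43] F [-0.2  0.2  0. ] T [-0.   -0.01 -0.02] gap 0.0852
target [0.498  0.2555 0.16  ] 186.8 -> xyz [ 549.1 -683.6   71.2] r [ 0.0000e+00  1.0000e-02 -1.7082e+02]
```

Call:
arm_command:
  motion:
    - {"x": 36, "y": -32, "z": -2, "rx": 0, "ry": 0, "rz": -10, "hand": -1}
    - {"x": 72, "y": -63, "z": -4, "rx": 0, "ry": 0, "rz": -20, "hand": -1}
    - {"x": 109, "y": -95, "z": -6, "rx": 0, "ry": 0, "rz": -30, "hand": -1}
    - {"x": 145, "y": -126, "z": -8, "rx": 0, "ry": 0, "rz": -40, "hand": -1}
    - {"x": 181, "y": -158, "z": -10, "rx": 0, "ry": 0, "rz": -50, "hand": -1}
    - {"x": 218, "y": -189, "z": -12, "rx": 0, "ry": 0, "rz": -60, "hand": -1}
    - {"x": 254, "y": -221, "z": -14, "rx": 0, "ry": 0, "rz": -70, "hand": -1}
    - {"x": 290, "y": -252, "z": -16, "rx": 0, "ry": 0, "rz": -80, "hand": -1}
    - {"x": 326, "y": -284, "z": -18, "rx": 0, "ry": 0, "rz": -90, "hand": -1}
    - {"x": 362, "y": -315, "z": -19, "rx": 0, "ry": 0, "rz": -100, "hand": -1}

```text
clock: 3.1
tcp_pos: [0.4204, -0.149, 0.2507]
orientation: [0.001, 0.528, 0.849, -0.0]
wrist_force: [0.8, -0.4, 0.2]
finger_gap: 0.0857
```

Run:
```python
from h import *
stat(); rel([.498,.2555,.16],186.8)
```

```text
t 3.1 tcp [ 0.4204 -0.149   0.2507] yaw 116.3 zt [ 0.001 -0.001 -1.   ] q [-0.52  0.06 -0.22  1.29 -0.    0.59] F [ 0.8 -0.4  0.2] T [-0.02 -0.09 -0.02] gap 0.0857
target [0.498  0.2555 0.16  ] 186.8 -> xyz [328.3 248.8  90.5] r [-1.00e-02  7.00e-02 -7.05e+01]
```

Call:
arm_command:
  motion:
    - {"x": 41, "y": 31, "z": 0, "rx": 0, "ry": 0, "rz": -9, "hand": -1}
    - {"x": 82, "y": 62, "z": 0, "rx": 0, "ry": 0, "rz": -18, "hand": -1}
    - {"x": 123, "y": 93, "z": 5, "rx": 0, "ry": 0, "rz": -27, "hand": -1}
    - {"x": 164, "y": 124, "z": 15, "rx": 0, "ry": 0, "rz": -36, "hand": -1}
    - {"x": 205, "y": 155, "z": 30, "rx": 0, "ry": 0, "rz": -45, "hand": -1}
    - {"x": 246, "y": 186, "z": 50, "rx": 0, "ry": 0, "rz": -54, "hand": -1}
    - {"x": 287, "y": 218, "z": 70, "rx": 0, "ry": 0, "rz": -63, "hand": -1}
    - {"x": 328, "y": 249, "z": 90, "rx": 0, "ry": 0, "rz": -70.5, "hand": -1}
    - {"x": 328, "y": 249, "z": 90, "rx": 0, "ry": 0, "rz": -70.5, "hand": -1}

```text
clock: 4.22
tcp_pos: [0.4989, 0.2563, 0.158]
orientation: [-0.001, -0.059, 0.998, -0.0]
wrist_force: [0.7, 0.9, 0.3]
finger_gap: 0.0856
```

Run:
```python
from h import *
stat()
p=cam("wrist");save(p,"w1.png")
print(proj(p,[[.498,.2555,.046],[.598,.2675,.008]]), -ext(p)[0].T@ext(p)[1])
for d in finder.masks_of(p,"link"): print(d["at"],d["score"])
```

```text
t 4.22 tcp [0.4989 0.2563 0.158 ] yaw -173.23 zt [-0.003 -0.001 -1.   ] q [ 0.33  0.32 -0.13  1.13  0.    0.21] F [0.7 0.9 0.3] T [-0.01 -0.02  0.01] gap 0.0856
[[317.52980609 199.41362459]
 [317.93356199 279.31605742]] [0.42931009 0.24828367 0.30101241]
[320.2, 222.8] 0.81
[389.0, 352.4] 0.7
```

View pics/w1.png

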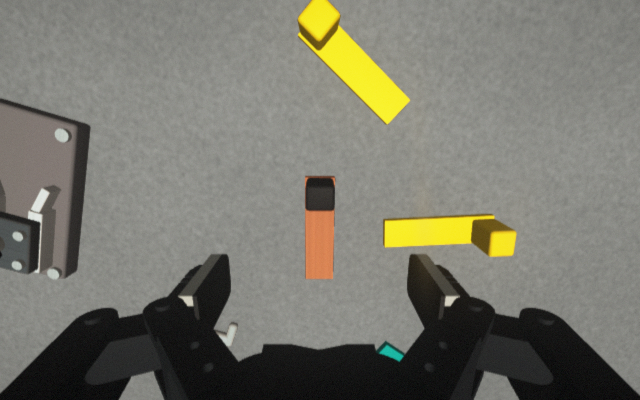

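The wrist view shows the copper link centred with its black grip at (320,194) and tongue tip at (319,279). I refine its pose here.

```bash
cat >> h.py <<'E'
def linkfit(q,box):
    U,V=np.meshgrid(np.arange(640),np.arange(400)); X=world(q,U,V); ok=q["z_map"]>0
    ln=ok&(X[...,0]>box[0])&(X[...,0]<box[1])&(X[...,1]>box[2])&(X[...,1]<box[3])
    I=q["image"].astype(int); red=(I[...,0]>I[...,2]+40)&(I[...,0]>I[...,1]+25)
    for l,m in (("tongue",ln&red),("grip",ln&~red&(X[...,2]>box[4])&(X[...,2]<box[5]))):
        if m.sum()<20: print(l,"none"); continue
        r=cv2.minAreaRect((X[m][:,:2]*1000).astype(np.float32))
        print(l,m.sum(),np.round(r[0],1),np.round(r[1],1),round(r[2],1),"z",np.percentile(X[m][:,2],[5,50,95]).round(4))
E
python3 - <<'E'
from h import *
p=cam("wrist"); linkfit(p,(.44,.63,.2,.31,.042,.052))
U,V=np.meshgrid(np.arange(640),np.arange(400));K=p["intrinsics"];print(K[0,0])
stat(); rel([.498,.2555,.012],186.8)
E
```

```text
tongue 2060 [541.  262.7] [112.9  30.2] 5.9 z [0.007  0.0082 0.0095]
grip 710 [496.4 257.3] [22.7 25.7] 7.1 z [0.0439 0.0459 0.0472]
300.73067429439726
t 4.38 tcp [0.4996 0.2531 0.1604] yaw -173.56 zt [-0.    -0.001 -1.   ] q [ 0.33  0.32 -0.13  1.13 -0.    0.21] F [0.3 0.6 0.3] T [-0.04 -0.01  0.04] gap 0.0854
target [0.498  0.2555 0.012 ] 186.8 -> xyz [  1.3   2.6 148.4] r [-0.03 -0.02 -0.36]
```

Call:
arm_command:
  motion:
    - {"x": 2, "y": 2.5, "z": 40, "rx": 0, "ry": 0, "rz": 0.2, "hand": -1}
    - {"x": 2, "y": 2.5, "z": 80, "rx": 0, "ry": 0, "rz": 0.2, "hand": -1}
    - {"x": 2, "y": 2.5, "z": 115, "rx": 0, "ry": 0, "rz": 0.2, "hand": -1}
    - {"x": 2, "y": 2.5, "z": 135, "rx": 0, "ry": 0, "rz": 0.2, "hand": -1}
    - {"x": 2, "y": 2.5, "z": 148, "rx": 0, "ry": 0, "rz": 0.2, "hand": -1}
    - {"x": 2, "y": 2.5, "z": 148, "rx": 0, "ry": 0, "rz": 0.2, "hand": -1}

```text
clock: 5.12
tcp_pos: [0.4974, 0.2548, 0.0123]
orientation: [-0.0, -0.054, 0.999, -0.0]
wrist_force: [-0.3, -0.3, 1.1]
finger_gap: 0.0856
```

Run:
```python
from h import *
stat(); p=cam("wrist");save(p,"w2.png"); stat()
```

```text
t 5.12 tcp [0.4974 0.2548 0.0123] yaw -173.82 zt [-0.001 -0.    -1.   ] q [ 0.33  0.44 -0.33  0.79 -0.    0.22] F [-0.3 -0.3  1.1] T [-0.02 -0.04  0.02] gap 0.0856
t 5.17 tcp [0.498  0.2552 0.0129] yaw -173.8 zt [ 0.001  0.    -1.   ] q [ 0.33  0.44 -0.33  0.79 -0.    0.22] F [ 0.6 -0.2  0.4] T [-0.    0.   -0.01] gap 0.0852
```

View pics/w2.png

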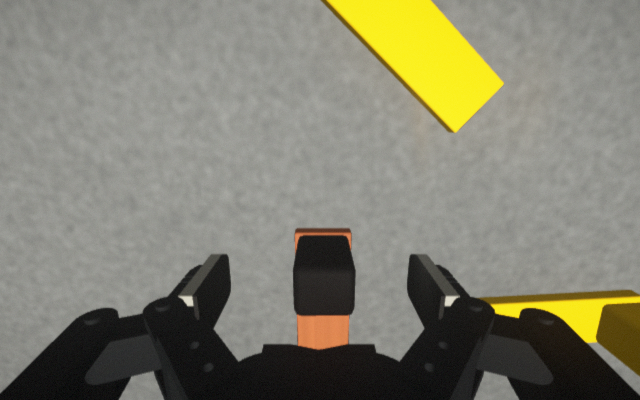

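The grip block sits between the open pads (block centre about (324,275), pads at columns 230 and 410). I close now.

Call:
arm_command:
  motion:
    - {"x": 0, "y": 0, "z": 0, "rx": 0, "ry": 0, "rz": 0, "hand": 0.2}
    - {"x": 0, "y": 0, "z": 0, "rx": 0, "ry": 0, "rz": 0, "hand": 1}
    - {"x": 0, "y": 0, "z": 0, "rx": 0, "ry": 0, "rz": 0, "hand": 1}
    - {"x": 0, "y": 0, "z": 0, "rx": 0, "ry": 0, "rz": 0, "hand": 1}
    - {"x": 0, "y": 0, "z": 0, "rx": 0, "ry": 0, "rz": 0, "hand": 1}
    - {"x": 0, "y": 0, "z": 0, "rx": 0, "ry": 0, "rz": 0, "hand": 1}
  force: 40

```text
clock: 5.92
tcp_pos: [0.4978, 0.2561, 0.0128]
orientation: [0.0, -0.055, 0.998, 0.0]
wrist_force: [-1.2, 0.8, 5.5]
finger_gap: 0.0254
```

Run:
```python
from h import *
stat(); p=cam("wrist");save(p,"w3.png"); stat()
t=np.radians(-10.4);c,s=np.cos(t),np.sin(t)
def T(x,y,z): return [.573+c*x-s*y,-.033+s*x+c*y,z]
# link origin at x_t=-85-75
print(T(-160,0,0) if 0 else T(-.160,0,.1)); rel(T(-.160,0,.072),169.6)
```

```text
t 5.92 tcp [0.4978 0.2561 0.0128] yaw -173.71 zt [ 0.001  0.001 -1.   ] q [ 0.33  0.44 -0.33  0.79  0.    0.22] F [-1.2  0.8  5.5] T [0.12 0.16 0.01] gap 0.0254
t 5.97 tcp [0.4979 0.2561 0.0128] yaw -173.72 zt [ 0.001  0.    -1.   ] q [ 0.33  0.44 -0.33  0.79  0.    0.22] F [-0.7  1.1  6.1] T [0.13 0.23 0.08] gap 0.0253
[np.float64(0.4156285646698582), np.float64(-0.0041169367599104036), 0.1]
target [ 0.4156 -0.0041  0.072 ] 169.6 -> xyz [ 110.2 -249.6  -59.4] r [ 0.03  0.05 16.68]
```

View pics/w3.png

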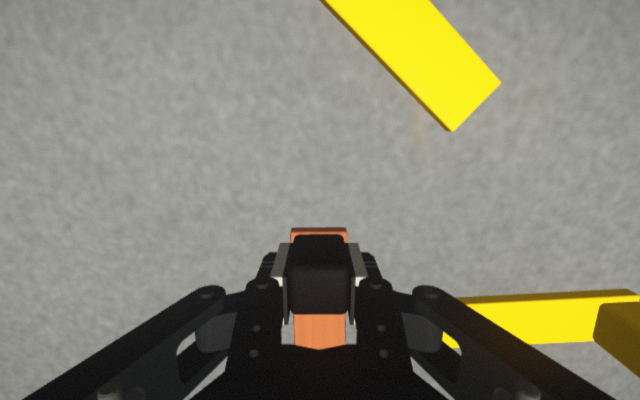

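Call:
arm_command:
  motion:
    - {"x": 0, "y": 0, "z": -15, "rx": 0, "ry": 0, "rz": 0, "hand": 1}
    - {"x": 0, "y": 0, "z": -45, "rx": 0, "ry": 0, "rz": 0, "hand": 1}
    - {"x": 14, "y": -27, "z": -72, "rx": 0, "ry": 0, "rz": 2, "hand": 1}
    - {"x": 32, "y": -63, "z": -72, "rx": 0, "ry": 0, "rz": 4.5, "hand": 1}
    - {"x": 54, "y": -106, "z": -72, "rx": 0, "ry": 0, "rz": 7.5, "hand": 1}
    - {"x": 76, "y": -149, "z": -72, "rx": 0, "ry": 0, "rz": 10.5, "hand": 1}
    - {"x": 98, "y": -192, "z": -72, "rx": 0, "ry": 0, "rz": 13.5, "hand": 1}
    - {"x": 115, "y": -226, "z": -72, "rx": 0, "ry": 0, "rz": 15.7, "hand": 1}
    - {"x": 124, "y": -245, "z": -72, "rx": 0, "ry": 0, "rz": 16.7, "hand": 1}
    - {"x": 124, "y": -245, "z": -72, "rx": 0, "ry": 0, "rz": 16.7, "hand": 1}

```text
clock: 7.22
tcp_pos: [0.4003, -0.0023, 0.0846]
orientation: [-0.0, 0.092, 0.996, -0.0]
wrist_force: [-0.3, 0.9, -2.6]
finger_gap: 0.0257
```

Run:
```python
from h import *
stat(); p=cam("wrist");save(p,"w4.png");stat();s=cam("side");save(s,"s4.png",(230,120,430,320),3);t=cam("top");save(t,"t4.png",(290,170,410,290),5)
for q in(p,s,t): linkfit(q,(.37,.52,-.06,.06,.105,.13))
stat()
```

```text
t 7.22 tcp [ 0.4003 -0.0023  0.0846] yaw 169.4 zt [-0. -0. -1.] q [-0.21  0.09 -0.62  0.86 -0.   -0.02] F [-0.3  0.9 -2.6] T [ 0.07  0.03 -0.01] gap 0.0257
t 7.28 tcp [ 0.4008 -0.0016  0.0846] yaw 169.48 zt [ 0.  0. -1.] q [-0.21  0.09 -0.62  0.86  0.   -0.02] F [ 0.  -0.1 -3.2] T [0.03 0.1  0.  ] gap 0.0255
tongue 2204 [447.  -11.8] [ 42.5 122. ] 81.2 z [0.076  0.0798 0.0811]
grip 5967 [399.7  -1.1] [82.1 25.7] 79.8 z [0.1077 0.1178 0.1285]
tongue 220 [444.8  -4. ] [ 41.1 114. ] 79.8 z [0.0737 0.0792 0.082 ]
grip 108 [396.2  -4.6] [63.7 19.1] 78.1 z [0.1069 0.1171 0.1285]
tongue none
grip none
t 7.38 tcp [ 0.4012 -0.0009  0.0845] yaw 169.6 zt [ 0.  0. -1.] q [-0.2   0.09 -0.62  0.86  0.   -0.02] F [-0.4 -1.2 -3.1] T [ 0.08  0.08 -0.  ] gap 0.0254
```

View pics/w4.png

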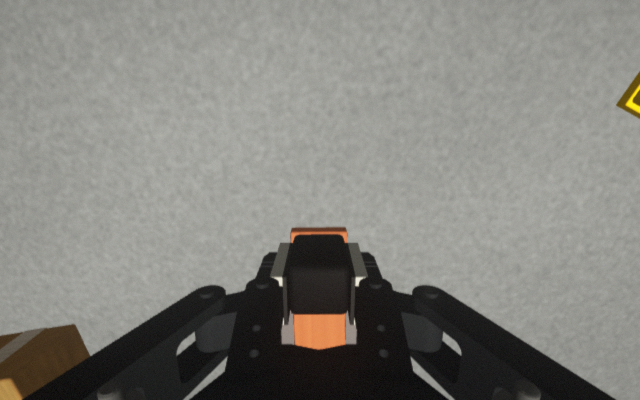

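View pics/s4.png

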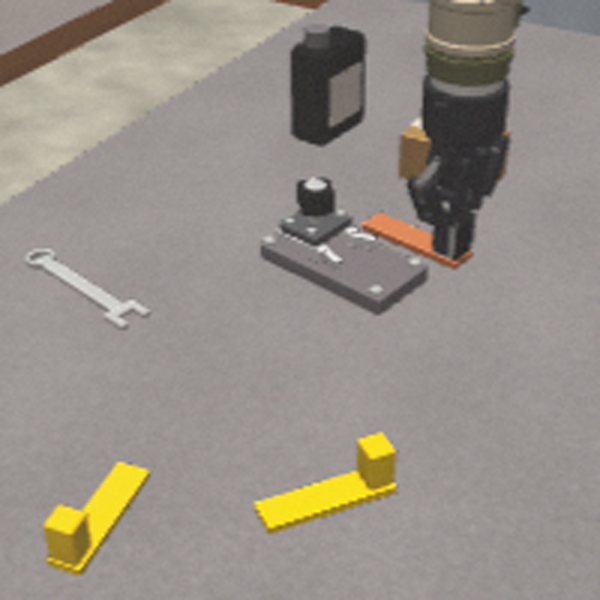

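View pics/t4.png

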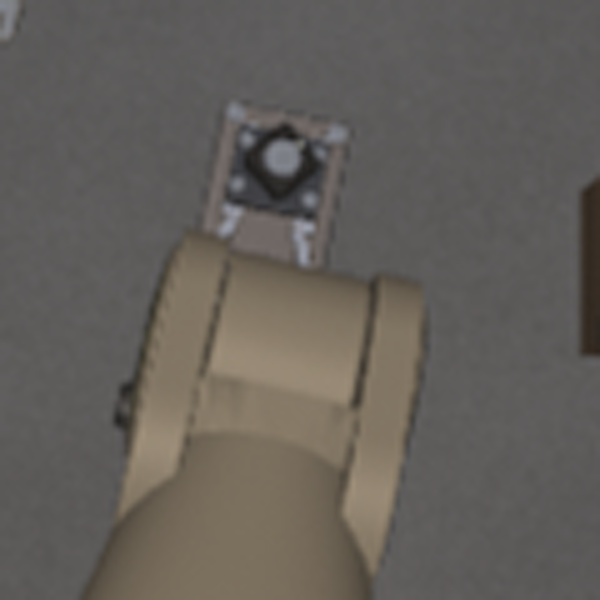

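The link is held level: tongue top is at 0.080 and the TCP at 0.0846, so the underside is at about 0.0717. It lines up with the ledge. I lower it to just above the plate.

Call:
arm_command:
  motion:
    - {"x": 0, "y": 0, "z": 20, "rx": 0, "ry": 0, "rz": 0, "hand": 1}
    - {"x": 0, "y": 0, "z": 38, "rx": 0, "ry": 0, "rz": 0, "hand": 1}
    - {"x": 0, "y": 0, "z": 47, "rx": 0, "ry": 0, "rz": 0, "hand": 1}
    - {"x": 0, "y": 0, "z": 51, "rx": 0, "ry": 0, "rz": 0, "hand": 1}
    - {"x": 0, "y": 0, "z": 51, "rx": 0, "ry": 0, "rz": 0, "hand": 1}

```text
clock: 8.0
tcp_pos: [0.4013, -0.0011, 0.0334]
orientation: [0.0, 0.091, 0.996, -0.0]
wrist_force: [0.3, -0.4, -2.4]
finger_gap: 0.0251
```

```bash
cat >> h.py <<'E'
c0=np.array([.5725,-.0325]); ty=-10.4
def Tm(x,y,z,o=c0,a=ty):
    a=np.radians(a); return [o[0]+np.cos(a)*x-np.sin(a)*y,o[1]+np.sin(a)*x+np.cos(a)*y,z]
def draw(s,f,crop,sc,lines):
    im=cv2.resize(s["image"][crop[1]:crop[3],crop[0]:crop[2],::-1],None,fx=sc,fy=sc,interpolation=cv2.INTER_CUBIC)
    for pts,col in lines:
        q=((proj(s,pts)-np.array(crop[:2])+.5)*sc).astype(np.int32); cv2.polylines(im,[q],False,col,1)
    cv2.imwrite("pics/"+f,im)
def scene(s,f,crop=(300,160,440,260),sc=5.5,link=True):
    L=[([Tm(-.120,-.042,.02),Tm(.045,-.042,.02),Tm(.045,.042,.02),Tm(-.12,.042,.02),Tm(-.12,-.042,.02)],(0,255,0)),
       ([Tm(-.057,-.025,.034),Tm(-.033,-.017,.034)],(255,255,0)),([Tm(-.057,.025,.034),Tm(-.033,.017,.034)],(255,255,0)),
       ([Tm(-.026,-.03,.048),Tm(.026,-.03,.048),Tm(.026,.03,.048),Tm(-.026,.03,.048),Tm(-.026,-.03,.048)],(0,255,255))]
    if link:
        p,r=tool(); yaw=np.degrees(np.arctan2(r.as_matrix()[1,0],r.as_matrix()[0,0]))-180; z=p[2]-.0128+.008
        L.append(([Tm(x,y,z,p[:2],yaw) for x,y in((-.012,-.015),(.101,-.015),(.101,.015),(-.012,.015),(-.012,-.015))],(255,0,255)))
    draw(s,f,crop,sc,L)
E
python3 - <<'E'
from h import *
stat(); s=cam("side");scene(s,"s5.png");stat();save(s,"s5r.png",(300,160,440,260),5.5)
E
```

```text
t 8.0 tcp [ 0.4013 -0.0011  0.0334] yaw 169.61 zt [ 0. -0. -1.] q [-0.2   0.16 -0.69  0.72 -0.   -0.02] F [ 0.3 -0.4 -2.4] T [0.03 0.09 0.03] gap 0.0251
t 8.05 tcp [ 0.4014 -0.0012  0.0336] yaw 169.6 zt [ 0.001 -0.    -1.   ] q [-0.2   0.16 -0.69  0.72 -0.   -0.02] F [ 0.6  0.3 -2.1] T [-0.01  0.03 -0.  ] gap 0.0251
```

View pics/s5.png

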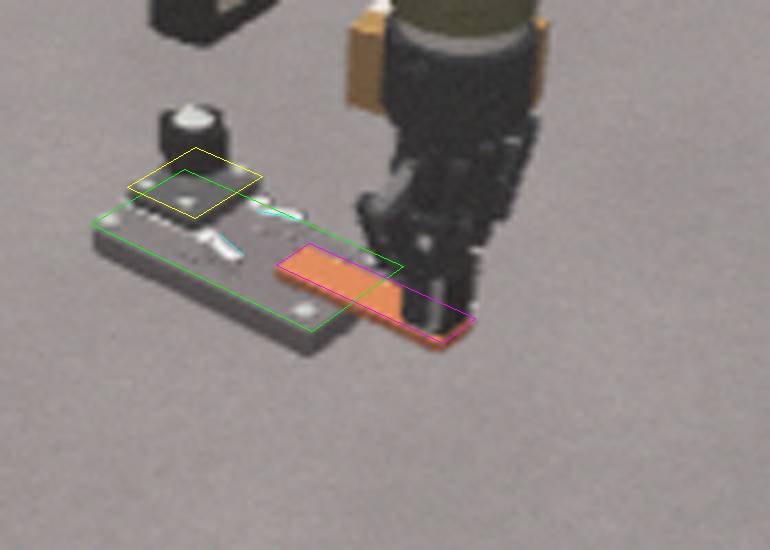

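View pics/s5r.png

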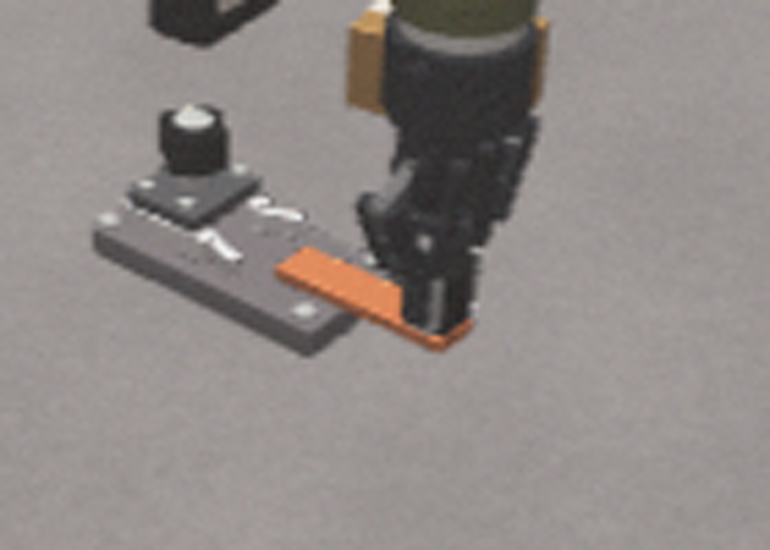

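The overlay agrees with the picture to about 2 mm, and the tongue heads into the lead-in (walls at (225,245) and (280,213)). I slide in gently with a reduced grip.

Call:
arm_command:
  motion:
    - {"x": -8, "y": 0, "z": 0, "rx": 0, "ry": 0, "rz": 0, "hand": 1}
    - {"x": -18, "y": 0, "z": 0, "rx": 0, "ry": 0, "rz": 0, "hand": 1}
    - {"x": -26, "y": 0, "z": 0, "rx": 0, "ry": 0, "rz": 0, "hand": 1}
    - {"x": -33, "y": 0, "z": 0, "rx": 0, "ry": 0, "rz": 0, "hand": 1}
    - {"x": -39, "y": 0, "z": 0, "rx": 0, "ry": 0, "rz": 0, "hand": 1}
    - {"x": -45, "y": 0, "z": 0, "rx": 0, "ry": 0, "rz": 0, "hand": 1}
    - {"x": -50, "y": 0, "z": 0, "rx": 0, "ry": 0, "rz": 0, "hand": 1}
  force: 25

```text
clock: 8.93
tcp_pos: [0.4505, -0.0104, 0.0332]
orientation: [-0.0, 0.091, 0.996, -0.0]
wrist_force: [-0.4, 0.1, -2.5]
finger_gap: 0.0256
```

Run:
```python
from h import *
stat(); s=cam("side");scene(s,"s6.png");stat()
```

```text
t 8.93 tcp [ 0.4505 -0.0104  0.0332] yaw 169.57 zt [-0. -0. -1.] q [-0.2   0.24 -0.58  0.75 -0.   -0.02] F [-0.4  0.1 -2.5] T [-0.03  0.12 -0.01] gap 0.0256
t 8.97 tcp [ 0.4513 -0.0106  0.0334] yaw 169.57 zt [ 0.001 -0.    -1.   ] q [-0.2   0.24 -0.58  0.75 -0.   -0.02] F [ 1.1 -1.1 -2.2] T [ 0.04 -0.01 -0.04] gap 0.025
```

View pics/s6.png

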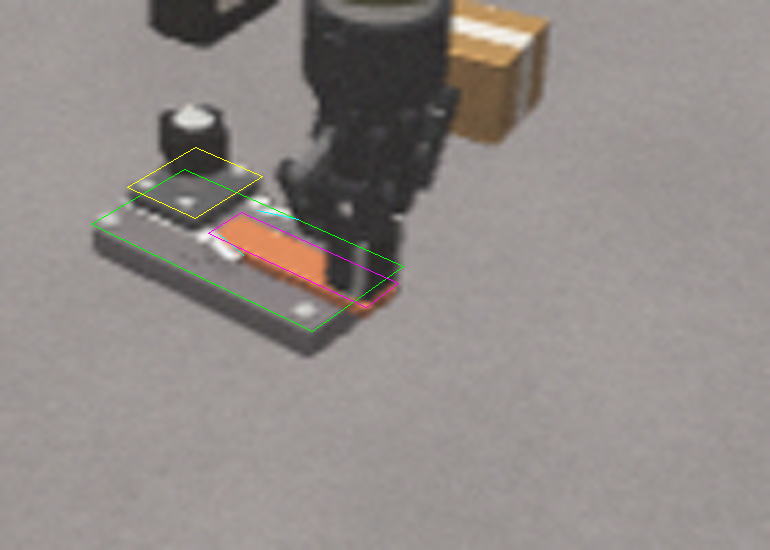

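The tongue is entering the slot freely with no side force. Roughly 39 mm remain.

Call:
arm_command:
  motion:
    - {"x": -6, "y": 0, "z": 0, "rx": 0, "ry": 0, "rz": 0, "hand": 1}
    - {"x": -12, "y": 0, "z": 0, "rx": 0, "ry": 0, "rz": 0, "hand": 1}
    - {"x": -18, "y": 0, "z": 0, "rx": 0, "ry": 0, "rz": 0, "hand": 1}
    - {"x": -23, "y": 0, "z": 0, "rx": 0, "ry": 0, "rz": 0, "hand": 1}
    - {"x": -27, "y": 0, "z": 0, "rx": 0, "ry": 0, "rz": 0, "hand": 1}
    - {"x": -30, "y": 0, "z": 0, "rx": 0, "ry": 0, "rz": 0, "hand": 1}
    - {"x": -32, "y": 0, "z": 0, "rx": 0, "ry": 0, "rz": 0, "hand": 1}
    - {"x": -32, "y": 0, "z": 0, "rx": 0, "ry": 0, "rz": 0, "hand": 1}
  force: 20

```text
clock: 9.98
tcp_pos: [0.4817, -0.0162, 0.0333]
orientation: [-0.0, 0.091, 0.996, -0.0]
wrist_force: [-0.4, 0.2, -2.1]
finger_gap: 0.0253
```

Run:
```python
from h import *
stat(); p=tool()[0]; d=p[:2]-c0; a=np.radians(ty); print("x_t",d@[np.cos(a),np.sin(a)],"y_t",d@[-np.sin(a),np.cos(a)])
```

```text
t 9.97 tcp [ 0.4817 -0.0162  0.0333] yaw 169.58 zt [-0. -0. -1.] q [-0.2   0.29 -0.51  0.77 -0.   -0.02] F [-0.4  0.2 -2.1] T [ 0.04  0.08 -0.02] gap 0.0253
x_t -0.09223880661862742 y_t -0.00031307345989550913
```

Call:
arm_command:
  motion:
    - {"x": -1, "y": 0, "z": 0.4, "rx": 0, "ry": 0, "rz": 0, "hand": 1}
    - {"x": -2, "y": 0, "z": 0.4, "rx": 0, "ry": 0, "rz": 0, "hand": 1}
    - {"x": -3, "y": 0, "z": 0.4, "rx": 0, "ry": 0, "rz": 0, "hand": 1}
    - {"x": -4, "y": 0, "z": 0.4, "rx": 0, "ry": 0, "rz": 0, "hand": 1}

```text
clock: 10.48
tcp_pos: [0.4857, -0.0169, 0.0329]
orientation: [0.0, 0.091, 0.996, -0.0]
wrist_force: [-0.5, 0.2, -1.4]
finger_gap: 0.0254
```

Call:
arm_command:
  motion:
    - {"x": -0.5, "y": 0, "z": 0, "rx": 0, "ry": 0, "rz": 0, "hand": 1}
    - {"x": -1, "y": 0, "z": 0, "rx": 0, "ry": 0, "rz": 0, "hand": 1}

```text
clock: 10.72
tcp_pos: [0.4866, -0.017, 0.0329]
orientation: [-0.0, 0.091, 0.996, -0.0]
wrist_force: [-0.4, -0.1, -2.0]
finger_gap: 0.0252
```

Call:
arm_command:
  motion:
    - {"x": -0.5, "y": 0, "z": 0, "rx": 0, "ry": 0, "rz": 0, "hand": 1}
    - {"x": -1, "y": 0, "z": 0, "rx": 0, "ry": 0, "rz": 0, "hand": 1}

```text
clock: 10.98
tcp_pos: [0.4876, -0.0172, 0.0329]
orientation: [-0.0, 0.091, 0.996, -0.0]
wrist_force: [-0.6, 0.3, -1.6]
finger_gap: 0.0254
```

Call:
arm_command:
  motion:
    - {"x": -0.5, "y": 0, "z": 0, "rx": 0, "ry": 0, "rz": 0, "hand": 1}
    - {"x": -1, "y": 0, "z": 0, "rx": 0, "ry": 0, "rz": 0, "hand": 1}

```text
clock: 11.22
tcp_pos: [0.4886, -0.0174, 0.0329]
orientation: [0.0, 0.091, 0.996, -0.0]
wrist_force: [-1.0, 0.7, -1.6]
finger_gap: 0.0257
```

Call:
arm_command:
  motion:
    - {"x": -0.5, "y": 0, "z": 0, "rx": 0, "ry": 0, "rz": 0, "hand": 1}
    - {"x": -1, "y": 0, "z": 0, "rx": 0, "ry": 0, "rz": 0, "hand": 1}

```text
clock: 11.48
tcp_pos: [0.4886, -0.0174, 0.0328]
orientation: [-0.001, 0.091, 0.996, 0.0]
wrist_force: [-4.3, 0.6, 2.6]
finger_gap: 0.0255
```

Call:
arm_command:
  motion:
    - {"x": -0.5, "y": 0, "z": 0, "rx": 0, "ry": 0, "rz": 0, "hand": 1}
    - {"x": -0.5, "y": 0, "z": 0, "rx": 0, "ry": 0, "rz": 0, "hand": 1}

```text
clock: 11.72
tcp_pos: [0.4887, -0.0174, 0.0328]
orientation: [-0.001, 0.091, 0.996, 0.0]
wrist_force: [-5.8, 0.6, 4.5]
finger_gap: 0.0255
```

Run:
```python
from h import *
stat(); s=cam("side");scene(s,"s7.png");stat()
```

```text
t 11.72 tcp [ 0.4887 -0.0174  0.0328] yaw 169.58 zt [-0.002  0.    -1.   ] q [-0.2   0.31 -0.49  0.78 -0.   -0.02] F [-5.8  0.6  4.5] T [ 0.12  0.82 -0.01] gap 0.0255
t 11.78 tcp [ 0.4887 -0.0174  0.0328] yaw 169.58 zt [-0.002  0.    -1.   ] q [-0.2   0.31 -0.49  0.78 -0.   -0.02] F [-6.8  0.3  2.5] T [0.11 0.92 0.  ] gap 0.0257
```

View pics/s7.png

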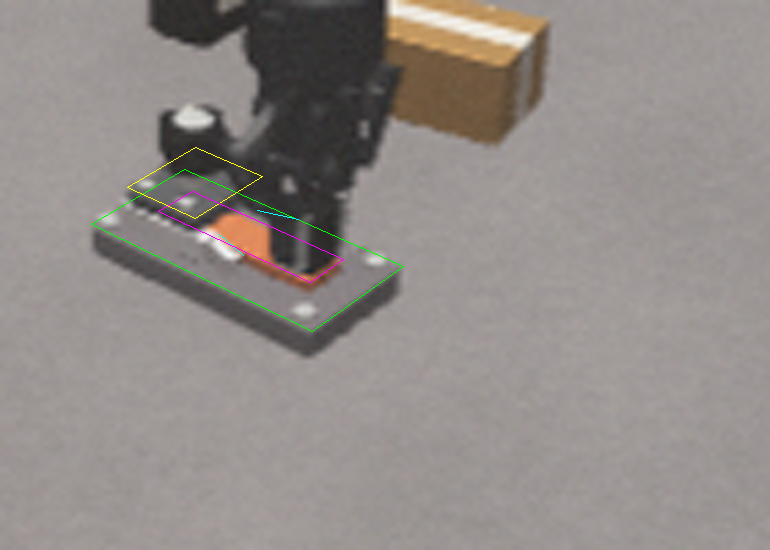

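The reading rose to 6.8 N at x_t = -85.2 mm, exactly the home position, so the tongue is on the stop. I release and lift.

Call:
arm_command:
  motion:
    - {"x": 0.3, "y": 0, "z": 0, "rx": 0, "ry": 0, "rz": 0, "hand": 0.2}
    - {"x": 0.3, "y": 0, "z": 0, "rx": 0, "ry": 0, "rz": 0, "hand": -1}
    - {"x": 0.3, "y": 0, "z": 0, "rx": 0, "ry": 0, "rz": 0, "hand": -1}
    - {"x": 0.3, "y": 0, "z": 0, "rx": 0, "ry": 0, "rz": 0, "hand": -1}
    - {"x": 0.3, "y": 0, "z": -10, "rx": 0, "ry": 0, "rz": 0, "hand": -1}
    - {"x": 0.3, "y": 0, "z": -40, "rx": 0, "ry": 0, "rz": 0, "hand": -1}
    - {"x": 0.3, "y": 0, "z": -85, "rx": 0, "ry": 0, "rz": 0, "hand": -1}
    - {"x": 0.3, "y": 0, "z": -130, "rx": 0, "ry": 0, "rz": 0, "hand": -1}
    - {"x": 0.3, "y": 0, "z": -130, "rx": 0, "ry": 0, "rz": 0, "hand": -1}

```text
clock: 12.9
tcp_pos: [0.4926, -0.0182, 0.1674]
orientation: [0.004, 0.091, 0.996, -0.001]
wrist_force: [0.4, -0.7, -1.1]
finger_gap: 0.0857
```

Run:
```python
from h import *
stat(); s=cam("side");scene(s,"s8.png",link=False);save(s,"s8r.png",(300,160,440,260),5.5); p=cam("wrist");save(p,"w8.png")
linkfit(p,(.4,.62,-.06,.03,.06,.072)); linkfit(s,(.44,.62,-.06,.03,.06,.072));stat()
rel([.5725,-.0325,.16],222)
```

```text
t 12.9 tcp [ 0.4926 -0.0182  0.1674] yaw 169.58 zt [ 0.008 -0.002 -1.   ] q [-0.2   0.18 -0.29  1.09 -0.   -0.02] F [ 0.4 -0.7 -1.1] T [ 0.01 -0.03 -0.01] gap 0.0857
tongue 1296 [513.8 -21.2] [31.  76.4] 79.4 z [0.0264 0.0281 0.0295]
grip 950 [522.7 -26.4] [46.2 96. ] 84.1 z [0.0634 0.0661 0.0702]
tongue 120 [517.6 -17.3] [37.7 82.8] 78.4 z [0.0228 0.0278 0.0318]
grip 70 [533.2 -18.3] [ 26.8 116.4] 86.6 z [0.0618 0.0658 0.0704]
t 13.0 tcp [ 0.4901 -0.0177  0.1636] yaw 169.58 zt [ 0.002 -0.    -1.   ] q [-0.2   0.18 -0.3   1.09 -0.   -0.02] F [-0.8 -0.3 -0.2] T [ 0.04  0.05 -0.  ] gap 0.0856
target [ 0.5725 -0.0325  0.16  ] 222 -> xyz [-83.7   0.3   3.7] r [-5.000e-02  9.000e-02 -5.242e+01]
```

View pics/s8r.png

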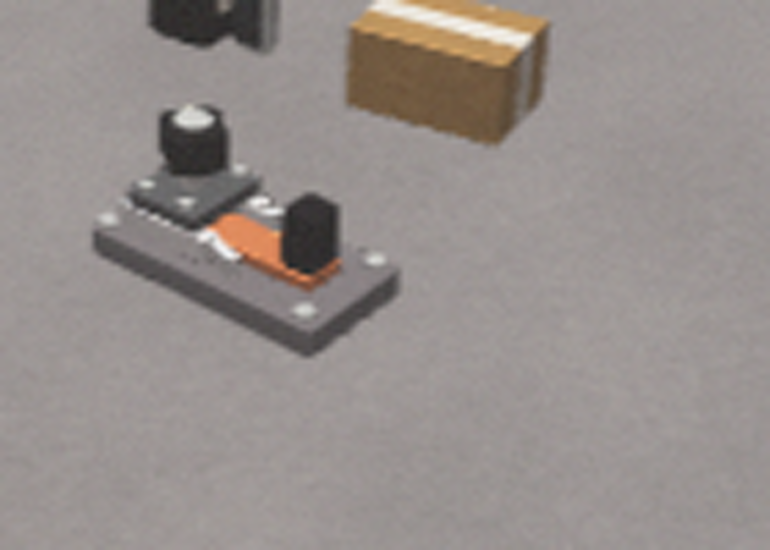

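View pics/w8.png

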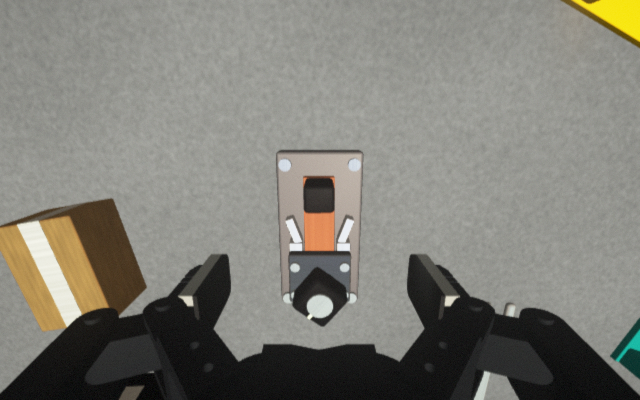

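The wrist view shows the link in the slot, straight, with its grip at (319,195). The knob is at (320,295) with its white mark toward (308,318). I measure home position and knob angle relative to the plate in this one camera.

Run:
```python
from h import *
p=cam("wrist");save(p,"w8b.png",(260,140,380,340),3)
U,V=np.meshgrid(np.arange(640),np.arange(400)); X=world(p,U,V); ok=p["z_map"]>0
near=ok&(X[...,0]>.4)&(X[...,0]<.68)&(X[...,1]>-.14)&(X[...,1]<.1)
I=p["image"].astype(int); red=(I[...,0]>I[...,2]+40)&(I[...,0]>I[...,1]+25)
def rect(m,l):
    r=cv2.minAreaRect((X[m][:,:2]*1000).astype(np.float32)); print(l,m.sum(),np.round(r[0],1),np.round(r[1],1),round(r[2],1))
rect(near&(X[...,2]>.015)&(X[...,2]<.026),"plate")
rect(near&(X[...,2]>.044)&(X[...,2]<.0505),"bridge")
rect(near&(X[...,2]>.084)&(X[...,2]<.096)&(X[...,0]>.53),"knob")
rect(near&(X[...,2]>.062)&(X[...,2]<.07)&(X[...,0]<.53),"gripblk")
a=np.radians(-10.4);e=np.array([np.cos(a),np.sin(a)]);n=np.array([-e[1],e[0]])
pl=near&(X[...,2]>.015)&(X[...,2]<.024); P=X[pl][:,:2]; 
print("plate rear/front along e",np.percentile(P@e,[0.2,1]),"n",np.percentile(P@n,[.5,99.5]))
T=X[near&red][:,:2];print("tongue",np.percentile(T@e,[.5,2,99]),np.percentile(T@n,[1,99]))
stat()
```

```text
plate 6163 [534.4 -24.8] [ 84.2 164.1] 79.6
bridge 1566 [536.6 -26.3] [ 60.2 123. ] 81.0
knob 1606 [571.1 -31.6] [35.4 35.9] 41.5
gripblk 849 [488.2 -16.9] [25.9 24.4] 80.2
plate rear/front along e [0.44828832 0.44843659] n [0.03043854 0.11380988]
tongue [0.47114661 0.47130821 0.54627369] [0.0567874  0.08712243]
t 13.05 tcp [ 0.4893 -0.0175  0.1626] yaw 169.57 zt [-0.  0. -1.] q [-0.2   0.18 -0.3   1.09 -0.   -0.02] F [-0.5  0.2 -0.3] T [ 0.01 -0.02  0.02] gap 0.0857
```

View pics/w8b.png

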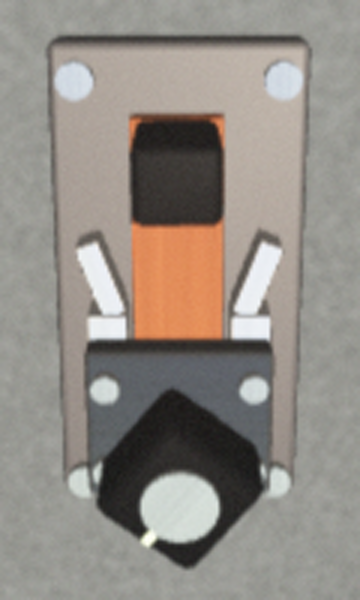

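The link's rear edge is 22.9 mm behind the plate's front edge, against a nominal 23, so it is home. The knob is at (0.572,-0.032) with its sides at 41.5°. I'll grip it at yaw 311.5° to leave room for a clockwise turn.

Call:
arm_command:
  motion:
    - {"x": -10, "y": 0, "z": 0, "rx": 0, "ry": 0, "rz": -10, "hand": -1}
    - {"x": -20, "y": 0, "z": 0, "rx": 0, "ry": 0, "rz": -20, "hand": -1}
    - {"x": -30, "y": 0, "z": 0, "rx": 0, "ry": 0, "rz": -30, "hand": -1}
    - {"x": -40, "y": 0, "z": 0, "rx": 0, "ry": 0, "rz": -40, "hand": -1}
    - {"x": -50, "y": 0, "z": 0, "rx": 0, "ry": 0, "rz": -50, "hand": -1}
    - {"x": -60, "y": 0, "z": 0, "rx": 0, "ry": 0, "rz": -60, "hand": -1}
    - {"x": -70, "y": 0.5, "z": 0, "rx": 0, "ry": 0, "rz": -70, "hand": -1}
    - {"x": -78, "y": 0.5, "z": 0, "rx": 0, "ry": 0, "rz": -80, "hand": -1}
    - {"x": -82, "y": 0.5, "z": 0, "rx": 0, "ry": 0, "rz": -90, "hand": -1}
    - {"x": -84, "y": 0.5, "z": 0, "rx": 0, "ry": 0, "rz": -100, "hand": -1}

```text
clock: 14.3
tcp_pos: [0.5715, -0.0322, 0.1608]
orientation: [-0.001, -0.706, 0.708, 0.001]
wrist_force: [-0.3, -0.2, -0.2]
finger_gap: 0.0851
```

Call:
arm_command:
  motion:
    - {"x": 0, "y": 0, "z": 0, "rx": 0, "ry": 0, "rz": -10, "hand": -1}
    - {"x": 0, "y": 0, "z": 0, "rx": 0, "ry": 0, "rz": -20, "hand": -1}
    - {"x": 0, "y": 0, "z": 0, "rx": 0, "ry": 0, "rz": -30, "hand": -1}
    - {"x": 0, "y": 0, "z": 0, "rx": 0, "ry": 0, "rz": -39, "hand": -1}
    - {"x": 0, "y": 0, "z": 0, "rx": 0, "ry": 0, "rz": -42, "hand": -1}
    - {"x": 0, "y": 0, "z": 0, "rx": 0, "ry": 0, "rz": -42, "hand": -1}

```text
clock: 15.05
tcp_pos: [0.5714, -0.0321, 0.1612]
orientation: [0.0, 0.912, -0.41, -0.002]
wrist_force: [-0.1, 0.2, -0.1]
finger_gap: 0.0856
```

Run:
```python
from h import *
stat();p=cam("wrist");save(p,"w9.png");stat()
U,V=np.meshgrid(np.arange(640),np.arange(400)); X=world(p,U,V)
m=(p["z_map"]>0)&(X[...,0]>.53)&(X[...,0]<.61)&(abs(X[...,1]+.03)<.04)&(X[...,2]>.084)&(X[...,2]<.096)
r=cv2.minAreaRect((X[m][:,:2]*1000).astype(np.float32));print(r)
rel([.572,-.0322,.058],311.5)
```

```text
t 15.05 tcp [ 0.5714 -0.0321  0.1612] yaw -48.47 zt [-0.003  0.001 -1.   ] q [-0.2   0.34 -0.09  1.14 -0.   -2.49] F [-0.1  0.2 -0.1] T [ 0.01 -0.05  0.05] gap 0.0856
t 15.1 tcp [ 0.5716 -0.0322  0.1615] yaw -48.49 zt [-0.003  0.    -1.   ] q [-0.2   0.34 -0.09  1.14 -0.   -2.49] F [-0.2  0.5 -1. ] T [ 0.02  0.05 -0.03] gap 0.0853
((572.2872314453125, -31.969364166259766), (35.69877243041992, 35.02034378051758), 40.863746643066406)
target [ 0.572  -0.0322  0.058 ] 311.5 -> xyz [  0.5  -0.5 103.5] r [0.09 0.12 0.01]
```

View pics/w9.png

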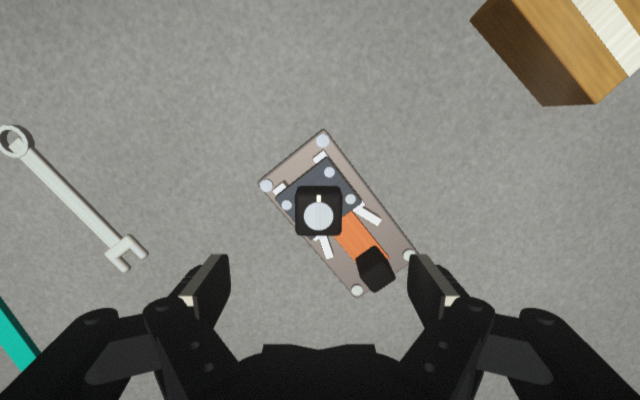

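The knob is centred at (319,210) and square to the jaws. I descend and grip.

Call:
arm_command:
  motion:
    - {"x": 0.5, "y": 0, "z": 35, "rx": 0, "ry": 0, "rz": 0, "hand": -1}
    - {"x": 0.5, "y": 0, "z": 65, "rx": 0, "ry": 0, "rz": 0, "hand": -1}
    - {"x": 0.5, "y": 0, "z": 90, "rx": 0, "ry": 0, "rz": 0, "hand": -1}
    - {"x": 0.5, "y": 0, "z": 102, "rx": 0, "ry": 0, "rz": 0, "hand": -1}
    - {"x": 0.5, "y": 0, "z": 102, "rx": 0, "ry": 0, "rz": 0, "hand": -1}
    - {"x": 0.5, "y": 0, "z": 102, "rx": 0, "ry": 0, "rz": 0, "hand": 0.1}
    - {"x": 0.5, "y": 0, "z": 102, "rx": 0, "ry": 0, "rz": 0, "hand": 1}
    - {"x": 0.5, "y": 0, "z": 102, "rx": 0, "ry": 0, "rz": 0, "hand": 1}
    - {"x": 0.5, "y": 0, "z": 102, "rx": 0, "ry": 0, "rz": 0, "hand": 1}
    - {"x": 0.5, "y": 0, "z": 102, "rx": 0, "ry": 0, "rz": 0, "hand": 1}
  force: 50

```text
clock: 16.35
tcp_pos: [0.5729, -0.0334, 0.0621]
orientation: [0.001, 0.912, -0.41, 0.001]
wrist_force: [-2.2, -1.2, 5.8]
finger_gap: 0.0351
```

Run:
```python
from h import *
stat();s=cam("side");save(s,"s10.png",(300,140,440,240),5.5);stat()
```

```text
t 16.35 tcp [ 0.5729 -0.0334  0.0621] yaw -48.45 zt [ 0.001 -0.002 -1.   ] q [-0.2   0.41 -0.24  0.92 -0.   -2.49] F [-2.2 -1.2  5.8] T [-0.4   0.42  0.04] gap 0.0351
t 16.4 tcp [ 0.5729 -0.0334  0.0621] yaw -48.45 zt [ 0.001 -0.002 -1.   ] q [-0.2   0.41 -0.24  0.92 -0.   -2.49] F [-3.3 -1.9  4.9] T [-0.32  0.48  0.03] gap 0.035
```

View pics/s10.png

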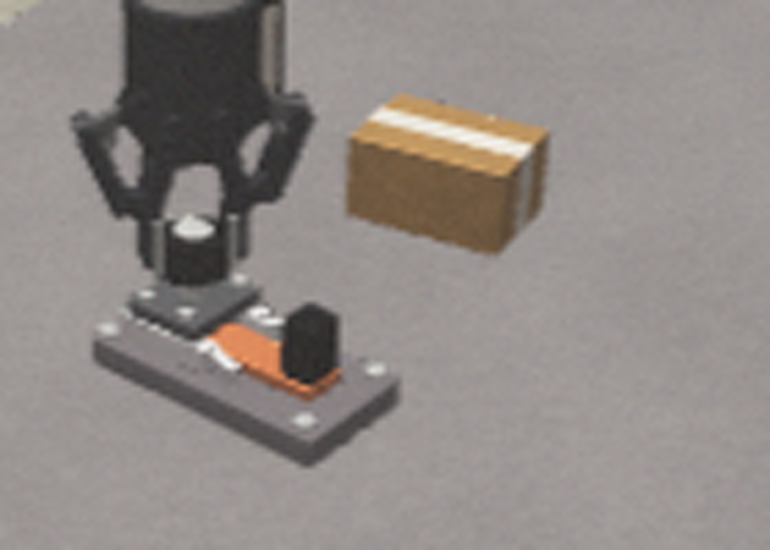

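The jaws hold the knob, gap 35 mm. I turn clockwise (+rz), watching the torque.

Call:
arm_command:
  motion:
    - {"x": 0, "y": 0, "z": 0, "rx": 0, "ry": 0, "rz": 6, "hand": 1}
    - {"x": 0, "y": 0, "z": 0, "rx": 0, "ry": 0, "rz": 12, "hand": 1}
    - {"x": 0, "y": 0, "z": 0, "rx": 0, "ry": 0, "rz": 18, "hand": 1}
    - {"x": 0, "y": 0, "z": 0, "rx": 0, "ry": 0, "rz": 24, "hand": 1}
    - {"x": 0, "y": 0, "z": 0, "rx": 0, "ry": 0, "rz": 30, "hand": 1}

```text
clock: 17.02
tcp_pos: [0.572, -0.0338, 0.0621]
orientation: [0.001, 0.774, -0.634, 0.001]
wrist_force: [-5.2, -3.6, 7.7]
finger_gap: 0.0353
```

```bash
python3 -c "
from h import *
stat()"
```

```text
t 17.02 tcp [ 0.572  -0.0338  0.0621] yaw -78.65 zt [-0.001 -0.003 -1.   ] q [-0.2   0.41 -0.24  0.92 -0.   -1.97] F [-5.2 -3.6  7.7] T [-0.7   1.06  0.19] gap 0.0353
```

Call:
arm_command:
  motion:
    - {"x": 0, "y": 0, "z": 0, "rx": 0, "ry": 0, "rz": 5, "hand": 1}
    - {"x": 0, "y": 0, "z": 0, "rx": 0, "ry": 0, "rz": 10, "hand": 1}
    - {"x": 0, "y": 0, "z": 0, "rx": 0, "ry": 0, "rz": 15, "hand": 1}

```text
clock: 17.4
tcp_pos: [0.5715, -0.0339, 0.0621]
orientation: [-0.002, -0.684, 0.729, -0.0]
wrist_force: [-6.4, -4.2, 8.0]
finger_gap: 0.0353
```

```bash
python3 -c "
from h import *
stat()"
```

```text
t 17.4 tcp [ 0.5715 -0.0339  0.0621] yaw -93.62 zt [-0.002 -0.003 -1.   ] q [-0.2   0.41 -0.24  0.92 -0.   -1.71] F [-6.4 -4.2  8. ] T [-0.85  1.35  0.13] gap 0.0353
```

Call:
arm_command:
  motion:
    - {"x": 0, "y": 0, "z": 0, "rx": 0, "ry": 0, "rz": 5, "hand": 1}
    - {"x": 0, "y": 0, "z": 0, "rx": 0, "ry": 0, "rz": 10, "hand": 1}

```text
clock: 17.65
tcp_pos: [0.5711, -0.0339, 0.062]
orientation: [-0.002, -0.618, 0.786, -0.0]
wrist_force: [-7.3, -3.9, 9.1]
finger_gap: 0.0354
```

```bash
python3 -c "
from h import *
stat()"
```

```text
t 17.65 tcp [ 0.5711 -0.0339  0.062 ] yaw -103.63 zt [-0.003 -0.003 -1.   ] q [-0.2   0.41 -0.24  0.92 -0.   -1.53] F [-7.3 -3.9  9.1] T [-0.76  1.53  0.2 ] gap 0.0354
```

Call:
arm_command:
  motion:
    - {"x": 0, "y": 0, "z": 0, "rx": 0, "ry": 0, "rz": 5, "hand": 1}
    - {"x": 0, "y": 0, "z": 0, "rx": 0, "ry": 0, "rz": 10, "hand": 1}

```text
clock: 17.9
tcp_pos: [0.5707, -0.0337, 0.062]
orientation: [-0.002, -0.547, 0.837, -0.0]
wrist_force: [-8.5, -2.3, 9.9]
finger_gap: 0.0354
```

```bash
python3 -c "
from h import *
stat()"
```

```text
t 17.9 tcp [ 0.5707 -0.0337  0.062 ] yaw -113.62 zt [-0.003 -0.003 -1.   ] q [-0.2   0.41 -0.24  0.92 -0.   -1.36] F [-8.5 -2.3  9.9] T [-0.69  1.74  0.16] gap 0.0354
```

Call:
arm_command:
  motion:
    - {"x": 0.2, "y": 0.5, "z": -0.5, "rx": 0, "ry": 0, "rz": 5, "hand": 1}
    - {"x": 0.4, "y": 1, "z": -1, "rx": 0, "ry": 0, "rz": 10, "hand": 1}

```text
clock: 18.15
tcp_pos: [0.5702, -0.0336, 0.0622]
orientation: [-0.002, -0.472, 0.881, -0.0]
wrist_force: [-2.2, -3.1, 0.3]
finger_gap: 0.0349
```

```bash
python3 -c "
from h import *
stat()"
```

```text
t 18.15 tcp [ 0.5702 -0.0336  0.0622] yaw -123.62 zt [-0.002 -0.002 -1.   ] q [-0.2   0.41 -0.24  0.92 -0.   -1.18] F [-2.2 -3.1  0.3] T [-0.66  0.57  0.16] gap 0.0349
```

Call:
arm_command:
  motion:
    - {"x": 0, "y": 0, "z": 0, "rx": 0, "ry": 0, "rz": 4, "hand": 1}
    - {"x": 0, "y": 0, "z": 0, "rx": 0, "ry": 0, "rz": 8, "hand": 1}

```text
clock: 18.4
tcp_pos: [0.5701, -0.0335, 0.0622]
orientation: [-0.002, -0.41, 0.912, -0.0]
wrist_force: [-5.3, -2.7, 3.2]
finger_gap: 0.0351
```

```bash
python3 -c "
from h import *
stat()"
```

```text
t 18.4 tcp [ 0.5701 -0.0335  0.0622] yaw -131.58 zt [-0.003 -0.002 -1.   ] q [-0.2   0.41 -0.24  0.92 -0.   -1.04] F [-5.3 -2.7  3.2] T [-0.61  1.04  0.17] gap 0.0351
```

Call:
arm_command:
  motion:
    - {"x": 0, "y": 0, "z": 0, "rx": 0, "ry": 0, "rz": 4, "hand": 1}
    - {"x": 0, "y": 0, "z": 0, "rx": 0, "ry": 0, "rz": 8, "hand": 1}

```text
clock: 18.65
tcp_pos: [0.5699, -0.0333, 0.0621]
orientation: [-0.002, -0.346, 0.938, -0.0]
wrist_force: [-5.4, -1.6, 4.4]
finger_gap: 0.0352
```

```bash
python3 -c "
from h import *
stat()"
```

```text
t 18.65 tcp [ 0.5699 -0.0333  0.0621] yaw -139.57 zt [-0.003 -0.002 -1.   ] q [-0.2   0.41 -0.24  0.92 -0.   -0.9 ] F [-5.4 -1.6  4.4] T [-0.47  1.07  0.18] gap 0.0352
```

Call:
arm_command:
  motion:
    - {"x": 0, "y": 0, "z": 0, "rx": 0, "ry": 0, "rz": 4, "hand": 1}
    - {"x": 0, "y": 0, "z": 0, "rx": 0, "ry": 0, "rz": 8, "hand": 1}

```text
clock: 18.9
tcp_pos: [0.5697, -0.033, 0.0621]
orientation: [-0.002, -0.279, 0.96, -0.0]
wrist_force: [-5.6, -1.9, 4.3]
finger_gap: 0.0353
```

```bash
python3 -c "
from h import *
stat()"
```

```text
t 18.9 tcp [ 0.5697 -0.033   0.0621] yaw -147.55 zt [-0.003 -0.001 -1.   ] q [-0.2   0.41 -0.24  0.92 -0.   -0.76] F [-5.6 -1.9  4.3] T [-0.33  1.17  0.3 ] gap 0.0353
```

Call:
arm_command:
  motion:
    - {"x": 0, "y": 0, "z": 0, "rx": 0, "ry": 0, "rz": 4, "hand": 1}
    - {"x": 0, "y": 0, "z": 0, "rx": 0, "ry": 0, "rz": 8, "hand": 1}

```text
clock: 19.15
tcp_pos: [0.5695, -0.0328, 0.0621]
orientation: [-0.002, -0.212, 0.977, 0.0]
wrist_force: [-5.9, -0.9, 4.1]
finger_gap: 0.0352
```

```bash
python3 -c "
from h import *
stat()"
```

```text
t 19.15 tcp [ 0.5695 -0.0328  0.0621] yaw -155.54 zt [-0.004 -0.001 -1.   ] q [-0.2   0.41 -0.24  0.92 -0.   -0.62] F [-5.9 -0.9  4.1] T [-0.21  1.23  0.31] gap 0.0352
```

Call:
arm_command:
  motion:
    - {"x": 0, "y": 0, "z": 0, "rx": 0, "ry": 0, "rz": 4, "hand": 1}
    - {"x": 0, "y": 0, "z": 0, "rx": 0, "ry": 0, "rz": 8, "hand": 1}

```text
clock: 19.4
tcp_pos: [0.5694, -0.0325, 0.0621]
orientation: [-0.002, -0.143, 0.99, 0.0]
wrist_force: [-6.8, -0.1, 4.2]
finger_gap: 0.0349
```

```bash
python3 -c "
from h import *
stat()"
```

```text
t 19.4 tcp [ 0.5694 -0.0325  0.0621] yaw -163.52 zt [-0.004 -0.    -1.   ] q [-0.2   0.41 -0.24  0.92 -0.   -0.48] F [-6.8 -0.1  4.2] T [-0.01  1.29  0.34] gap 0.0349
```

Torque is climbing, so the foot bears. Now 4° steps toward the first slip.

Call:
arm_command:
  motion:
    - {"x": 0, "y": 0, "z": 0, "rx": 0, "ry": 0, "rz": 4, "hand": 1}

```text
clock: 19.52
tcp_pos: [0.5694, -0.0324, 0.0621]
orientation: [-0.002, -0.109, 0.994, 0.0]
wrist_force: [-5.5, 0.1, 5.1]
finger_gap: 0.035
```

```bash
python3 -c "
from h import *
stat()"
```

```text
t 19.52 tcp [ 0.5694 -0.0324  0.0621] yaw -167.52 zt [-0.004  0.    -1.   ] q [-0.2   0.41 -0.24  0.92 -0.   -0.42] F [-5.5  0.1  5.1] T [0.09 1.22 0.4 ] gap 0.035
```

Call:
arm_command:
  motion:
    - {"x": 0, "y": 0, "z": 0, "rx": 0, "ry": 0, "rz": 4, "hand": 1}

```text
clock: 19.65
tcp_pos: [0.5693, -0.0322, 0.0621]
orientation: [-0.002, -0.074, 0.997, 0.0]
wrist_force: [-6.9, 1.4, 5.3]
finger_gap: 0.0353
```

```bash
python3 -c "
from h import *
stat()"
```

```text
t 19.65 tcp [ 0.5693 -0.0322  0.0621] yaw -171.5 zt [-0.004  0.    -1.   ] q [-0.2   0.41 -0.24  0.92 -0.   -0.35] F [-6.9  1.4  5.3] T [0.12 1.31 0.41] gap 0.0353
```

Call:
arm_command:
  motion:
    - {"x": 0, "y": 0, "z": 0, "rx": 0, "ry": 0, "rz": 4, "hand": 1}

```text
clock: 19.77
tcp_pos: [0.5693, -0.0321, 0.0621]
orientation: [-0.002, -0.039, 0.999, 0.0]
wrist_force: [-7.0, 0.8, 5.6]
finger_gap: 0.0353
```

```bash
python3 -c "
from h import *
stat()"
```

```text
t 19.77 tcp [ 0.5693 -0.0321  0.0621] yaw -175.5 zt [-0.004  0.    -1.   ] q [-0.2   0.41 -0.24  0.92 -0.   -0.28] F [-7.   0.8  5.6] T [0.2  1.34 0.41] gap 0.0353
```

Call:
arm_command:
  motion:
    - {"x": 0, "y": 0, "z": 0, "rx": 0, "ry": 0, "rz": 4, "hand": 1}

```text
clock: 19.9
tcp_pos: [0.5693, -0.0319, 0.0621]
orientation: [-0.002, -0.004, 1.0, 0.0]
wrist_force: [-6.9, 2.5, 5.3]
finger_gap: 0.0349
```

```bash
python3 -c "
from h import *
stat()"
```

```text
t 19.9 tcp [ 0.5693 -0.0319  0.0621] yaw -179.5 zt [-0.004  0.001 -1.   ] q [-0.2   0.41 -0.24  0.92  0.   -0.21] F [-6.9  2.5  5.3] T [0.32 1.3  0.24] gap 0.0349
```

The torque fell from 0.41 to 0.24 N m at yaw -179.5°, which is the first click. The next should come 30° on.

Call:
arm_command:
  motion:
    - {"x": 0, "y": 0, "z": 0, "rx": 0, "ry": 0, "rz": 5, "hand": 1}
    - {"x": 0, "y": 0, "z": 0, "rx": 0, "ry": 0, "rz": 10, "hand": 1}

```text
clock: 20.15
tcp_pos: [0.5693, -0.0316, 0.0621]
orientation: [-0.002, 0.083, 0.997, 0.001]
wrist_force: [-5.6, 3.2, 5.0]
finger_gap: 0.0352
```

```bash
python3 -c "
from h import *
stat()"
```

```text
t 20.15 tcp [ 0.5693 -0.0316  0.0621] yaw 170.47 zt [-0.004  0.002 -1.   ] q [-0.2   0.41 -0.24  0.92  0.   -0.03] F [-5.6  3.2  5. ] T [0.53 1.24 0.27] gap 0.0352
```

Call:
arm_command:
  motion:
    - {"x": 0, "y": 0, "z": 0, "rx": 0, "ry": 0, "rz": 4, "hand": 1}
    - {"x": 0, "y": 0, "z": 0, "rx": 0, "ry": 0, "rz": 8, "hand": 1}

```text
clock: 20.4
tcp_pos: [0.5694, -0.0313, 0.0621]
orientation: [-0.002, 0.152, 0.988, 0.001]
wrist_force: [-5.5, 4.0, 6.0]
finger_gap: 0.0356
```

```bash
python3 -c "
from h import *
stat()"
```

```text
t 20.4 tcp [ 0.5694 -0.0313  0.0621] yaw 162.53 zt [-0.004  0.002 -1.   ] q [-0.2   0.41 -0.24  0.92  0.    0.11] F [-5.5  4.   6. ] T [0.73 1.19 0.34] gap 0.0356
```

Call:
arm_command:
  motion:
    - {"x": 0, "y": 0, "z": 0, "rx": 0, "ry": 0, "rz": 4, "hand": 1}

```text
clock: 20.52
tcp_pos: [0.5694, -0.0312, 0.0621]
orientation: [-0.002, 0.186, 0.983, 0.001]
wrist_force: [-5.8, 4.3, 4.6]
finger_gap: 0.0354
```

```bash
python3 -c "
from h import *
stat()"
```

```text
t 20.52 tcp [ 0.5694 -0.0312  0.0621] yaw 158.54 zt [-0.004  0.002 -1.   ] q [-0.2   0.41 -0.24  0.92  0.    0.18] F [-5.8  4.3  4.6] T [0.81 1.2  0.37] gap 0.0354
```

Call:
arm_command:
  motion:
    - {"x": 0, "y": 0, "z": 0, "rx": 0, "ry": 0, "rz": 4, "hand": 1}

```text
clock: 20.65
tcp_pos: [0.5695, -0.0311, 0.0621]
orientation: [-0.002, 0.22, 0.975, 0.001]
wrist_force: [-5.8, 3.7, 5.3]
finger_gap: 0.035
```

```bash
python3 -c "
from h import *
stat()"
```

```text
t 20.65 tcp [ 0.5695 -0.0311  0.0621] yaw 154.55 zt [-0.004  0.003 -1.   ] q [-0.2   0.41 -0.24  0.92  0.    0.25] F [-5.8  3.7  5.3] T [0.88 1.09 0.43] gap 0.035
```

Call:
arm_command:
  motion:
    - {"x": 0, "y": 0, "z": 0, "rx": 0, "ry": 0, "rz": 4, "hand": 1}

```text
clock: 20.78
tcp_pos: [0.5695, -0.031, 0.0621]
orientation: [-0.002, 0.254, 0.967, 0.001]
wrist_force: [-5.8, 5.6, 3.8]
finger_gap: 0.0349
```

```bash
python3 -c "
from h import *
stat()"
```

```text
t 20.77 tcp [ 0.5695 -0.031   0.0621] yaw 150.55 zt [-0.003  0.003 -1.   ] q [-0.2   0.41 -0.24  0.92  0.    0.32] F [-5.8  5.6  3.8] T [1.06 1.14 0.43] gap 0.0349
```

Call:
arm_command:
  motion:
    - {"x": 0, "y": 0, "z": 0, "rx": 0, "ry": 0, "rz": 3, "hand": 1}

```text
clock: 20.9
tcp_pos: [0.5695, -0.0308, 0.0621]
orientation: [-0.002, 0.279, 0.96, 0.001]
wrist_force: [-5.8, 4.8, 5.1]
finger_gap: 0.0353
```

```bash
python3 -c "
from h import *
stat()"
```

```text
t 20.9 tcp [ 0.5695 -0.0308  0.0621] yaw 147.56 zt [-0.003  0.003 -1.   ] q [-0.2   0.41 -0.24  0.92  0.    0.37] F [-5.8  4.8  5.1] T [1.04 1.24 0.1 ] gap 0.0353
```

Call:
arm_command:
  motion:
    - {"x": 0, "y": 0, "z": 0, "rx": 0, "ry": 0, "rz": 3, "hand": 1}

```text
clock: 21.02
tcp_pos: [0.5696, -0.0307, 0.0621]
orientation: [-0.002, 0.304, 0.953, 0.001]
wrist_force: [-4.2, 5.9, 4.9]
finger_gap: 0.035
```

```bash
python3 -c "
from h import *
stat()"
```

```text
t 21.02 tcp [ 0.5696 -0.0307  0.0621] yaw 144.56 zt [-0.003  0.003 -1.   ] q [-0.2   0.41 -0.24  0.92  0.    0.42] F [-4.2  5.9  4.9] T [1.11 1.09 0.09] gap 0.035
```

The second click is clear: 0.43 down to 0.10 N m, 31° after the first. Two clicks are within the spec, so I stop, release and rise.

Call:
arm_command:
  motion:
    - {"x": 0, "y": 0, "z": 0, "rx": 0, "ry": 0, "rz": 0, "hand": 0.1}
    - {"x": 0, "y": 0, "z": 0, "rx": 0, "ry": 0, "rz": 0, "hand": -1}
    - {"x": 0, "y": 0, "z": 0, "rx": 0, "ry": 0, "rz": 0, "hand": -1}
    - {"x": 0, "y": 0, "z": 0, "rx": 0, "ry": 0, "rz": 0, "hand": -1}
    - {"x": 0, "y": 0, "z": -15, "rx": 0, "ry": 0, "rz": 0, "hand": -1}
    - {"x": 0, "y": 0, "z": -45, "rx": 0, "ry": 0, "rz": 0, "hand": -1}
    - {"x": 0, "y": 0, "z": -85, "rx": 0, "ry": 0, "rz": 0, "hand": -1}
    - {"x": 0, "y": 0, "z": -120, "rx": 0, "ry": 0, "rz": 0, "hand": -1}
    - {"x": 0, "y": 0, "z": -120, "rx": 0, "ry": 0, "rz": 0, "hand": -1}
    - {"x": 0, "y": 0, "z": -120, "rx": 0, "ry": 0, "rz": 0, "hand": -1}

```text
clock: 22.28
tcp_pos: [0.5716, -0.0327, 0.1822]
orientation: [0.0, 0.304, 0.953, -0.0]
wrist_force: [-0.6, -0.6, -0.1]
finger_gap: 0.0855
```

Run:
```python
from h import *
stat();p=cam("wrist");save(p,"w11.png");s=cam("side");save(s,"s11.png")
U,V=np.meshgrid(np.arange(640),np.arange(400)); X=world(p,U,V); ok=p["z_map"]>0
near=ok&(X[...,0]>.4)&(X[...,0]<.68)&(X[...,1]>-.14)&(X[...,1]<.1)
I=p["image"].astype(int); red=(I[...,0]>I[...,2]+40)&(I[...,0]>I[...,1]+25)
def rect(m,l):
    r=cv2.minAreaRect((X[m][:,:2]*1000).astype(np.float32)); print(l,m.sum(),np.round(r[0],1),np.round(r[1],1),round(r[2],1),X[m][:,2].mean().round(4))
rect(near&(X[...,2]>.015)&(X[...,2]<.026),"plate")
rect(near&(X[...,2]>.084)&(X[...,2]<.096)&(X[...,0]>.53),"knob")
rect(near&(X[...,2]>.062)&(X[...,2]<.07)&(X[...,0]<.53),"gripblk")
a=np.radians(-10.4);e=np.array([np.cos(a),np.sin(a)])
P=X[near&(X[...,2]>.015)&(X[...,2]<.024)][:,:2];T=X[near&red][:,:2]
print("rear gap",np.percentile(T@e,.5)-np.percentile(P@e,.2))
for q,n in((s,"side"),(cam("top"),"top")):
  for o in("carton","jug","spanner"): print(n,o,[np.round(d["at"]) for d in finder.masks_of(q,o)[:1]])
stat()
```

```text
t 22.27 tcp [ 0.5716 -0.0327  0.1822] yaw 144.57 zt [ 0. -0. -1.] q [-0.2   0.33 -0.06  1.19 -0.    0.42] F [-0.6 -0.6 -0.1] T [0.04 0.01 0.01] gap 0.0855
plate 6628 [535.  -25.1] [ 84.3 165.3] 79.6 0.0204
knob 1779 [571.6 -31.5] [36.  35.6] 74.3 0.0894
gripblk 940 [488.3 -16.9] [26. 24.] 79.8 0.0659
rear gap 0.02428611460232627
side carton [array([386., 174.])]
side jug [array([338., 150.])]
side spanner [array([258., 218.])]
top carton []
top jug [array([432., 158.])]
top spanner [array([296., 154.])]
t 22.73 tcp [ 0.5715 -0.0326  0.1814] yaw 144.58 zt [-0.001  0.    -1.   ] q [-0.2   0.33 -0.06  1.19 -0.    0.42] F [0.1 0.5 0.4] T [ 0.02 -0.01  0.04] gap 0.0854
```

View pics/w11.png

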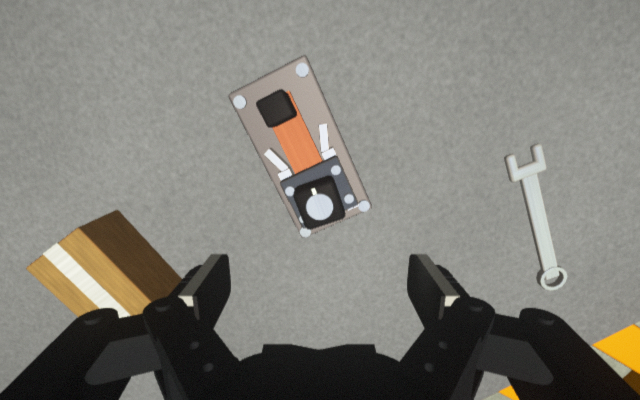

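View pics/s11.png

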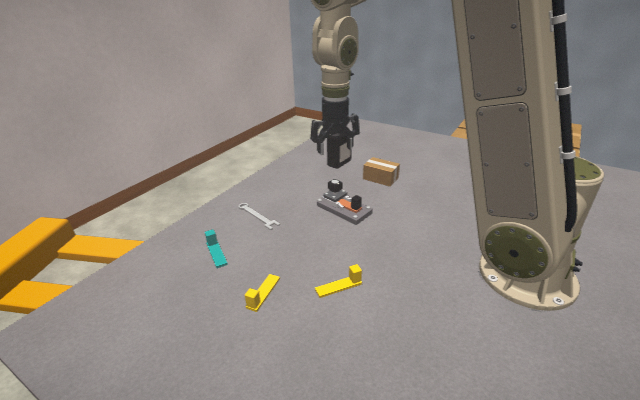

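The link is still home and flat (grip block at (488,-17), unchanged). The bystanders are where they were. However, the knob stands about 20° back from where I left it: 74° measured, 54.5° expected. This may be the cushion springing back. I regrip it square and check that it is still loaded.

Call:
arm_command:
  motion:
    - {"x": 0, "y": 0, "z": 0, "rx": 0, "ry": 0, "rz": -10, "hand": -1}
    - {"x": 0, "y": 0, "z": 40, "rx": 0, "ry": 0, "rz": -19.7, "hand": -1}
    - {"x": 0, "y": 0, "z": 80, "rx": 0, "ry": 0, "rz": -19.7, "hand": -1}
    - {"x": 0, "y": 0, "z": 110, "rx": 0, "ry": 0, "rz": -19.7, "hand": -1}
    - {"x": 0, "y": 0, "z": 120, "rx": 0, "ry": 0, "rz": -19.7, "hand": -1}
    - {"x": 0, "y": 0, "z": 120, "rx": 0, "ry": 0, "rz": -19.7, "hand": 0.1}
    - {"x": 0, "y": 0, "z": 120, "rx": 0, "ry": 0, "rz": -19.7, "hand": 1}
    - {"x": 0, "y": 0, "z": 120, "rx": 0, "ry": 0, "rz": -19.7, "hand": 1}
    - {"x": 0, "y": 0, "z": 120, "rx": 0, "ry": 0, "rz": -19.7, "hand": 1}
    - {"x": 0, "y": 0, "z": 120, "rx": 0, "ry": 0, "rz": -19.7, "hand": 1}

```text
clock: 23.98
tcp_pos: [0.573, -0.0324, 0.0636]
orientation: [0.002, 0.137, 0.991, 0.0]
wrist_force: [-0.6, 2.0, 5.7]
finger_gap: 0.0345
```

```bash
python3 -c "
from h import *
stat()"
```

```text
t 23.98 tcp [ 0.573  -0.0324  0.0636] yaw 164.3 zt [ 0.003  0.    -1.   ] q [-0.2   0.41 -0.24  0.92  0.    0.08] F [-0.6  2.   5.7] T [ 0.44  0.14 -0.02] gap 0.0345
```

Call:
arm_command:
  motion:
    - {"x": 0, "y": 0, "z": 0, "rx": 0, "ry": 0, "rz": 5, "hand": 1}

```text
clock: 24.1
tcp_pos: [0.5729, -0.0325, 0.0636]
orientation: [0.002, 0.181, 0.984, 0.0]
wrist_force: [-0.5, 3.2, 6.5]
finger_gap: 0.0354
```

```bash
python3 -c "
from h import *
stat()"
```

```text
t 24.1 tcp [ 0.5729 -0.0325  0.0636] yaw 159.18 zt [ 0.003 -0.    -1.   ] q [-0.2   0.41 -0.24  0.92  0.    0.17] F [-0.5  3.2  6.5] T [0.3  0.11 0.11] gap 0.0354
```

Call:
arm_command:
  motion:
    - {"x": 0, "y": 0, "z": 0, "rx": 0, "ry": 0, "rz": 5, "hand": 1}

```text
clock: 24.22
tcp_pos: [0.5729, -0.0326, 0.0636]
orientation: [0.002, 0.224, 0.975, 0.0]
wrist_force: [-0.6, 0.3, 6.4]
finger_gap: 0.0353
```

```bash
python3 -c "
from h import *
stat()"
```

```text
t 24.23 tcp [ 0.5729 -0.0326  0.0636] yaw 154.15 zt [ 0.003 -0.    -1.   ] q [-0.2   0.41 -0.24  0.92  0.    0.25] F [-0.6  0.3  6.4] T [0.2  0.17 0.2 ] gap 0.0353
```

Call:
arm_command:
  motion:
    - {"x": 0, "y": 0, "z": 0, "rx": 0, "ry": 0, "rz": 4, "hand": 1}

```text
clock: 24.35
tcp_pos: [0.5728, -0.0327, 0.0636]
orientation: [0.001, 0.257, 0.966, 0.0]
wrist_force: [-1.2, 0.7, 6.6]
finger_gap: 0.0348
```

```bash
python3 -c "
from h import *
stat()"
```

```text
t 24.35 tcp [ 0.5728 -0.0327  0.0636] yaw 150.18 zt [ 0.003 -0.001 -1.   ] q [-0.2   0.41 -0.24  0.92 -0.    0.32] F [-1.2  0.7  6.6] T [0.18 0.2  0.2 ] gap 0.0348
```

Call:
arm_command:
  motion:
    - {"x": 0, "y": 0, "z": 0, "rx": 0, "ry": 0, "rz": 3, "hand": 1}

```text
clock: 24.48
tcp_pos: [0.5728, -0.0328, 0.0636]
orientation: [0.001, 0.282, 0.959, 0.0]
wrist_force: [-1.2, 0.6, 6.0]
finger_gap: 0.0351
```

```bash
python3 -c "
from h import *
stat()"
```

```text
t 24.48 tcp [ 0.5728 -0.0328  0.0636] yaw 147.21 zt [ 0.003 -0.001 -1.   ] q [-0.2   0.41 -0.24  0.92 -0.    0.38] F [-1.2  0.6  6. ] T [0.11 0.25 0.24] gap 0.0351
```

The torque rises at once along the cushion's spring, with no free travel, to 0.24 N m. That is well over the 0.12 N m of a free screw. I go on to the third, still permitted, click for certainty.

Call:
arm_command:
  motion:
    - {"x": 0, "y": 0, "z": 0, "rx": 0, "ry": 0, "rz": 4, "hand": 1}
    - {"x": 0, "y": 0, "z": 0, "rx": 0, "ry": 0, "rz": 8, "hand": 1}

```text
clock: 24.72
tcp_pos: [0.5726, -0.033, 0.0637]
orientation: [0.001, 0.349, 0.937, -0.0]
wrist_force: [-2.0, 0.2, 7.0]
finger_gap: 0.0354
```

```bash
python3 -c "
from h import *
stat()"
```

```text
t 24.73 tcp [ 0.5726 -0.033   0.0637] yaw 139.19 zt [ 0.003 -0.001 -1.   ] q [-0.2   0.41 -0.24  0.92 -0.    0.52] F [-2.   0.2  7. ] T [-0.01  0.35  0.35] gap 0.0354
```

Call:
arm_command:
  motion:
    - {"x": 0, "y": 0, "z": 0, "rx": 0, "ry": 0, "rz": 4, "hand": 1}
    - {"x": 0, "y": 0, "z": 0, "rx": 0, "ry": 0, "rz": 8, "hand": 1}

```text
clock: 24.98
tcp_pos: [0.5725, -0.0331, 0.0636]
orientation: [0.001, 0.413, 0.911, -0.0]
wrist_force: [-1.0, 0.0, 7.6]
finger_gap: 0.0353
```

```bash
python3 -c "
from h import *
stat()"
```

```text
t 24.98 tcp [ 0.5725 -0.0331  0.0636] yaw 131.18 zt [ 0.002 -0.002 -1.   ] q [-0.2   0.41 -0.24  0.92 -0.    0.65] F [-1.   0.   7.6] T [-0.13  0.45  0.36] gap 0.0353
```

Call:
arm_command:
  motion:
    - {"x": 0, "y": 0, "z": 0, "rx": 0, "ry": 0, "rz": 4, "hand": 1}

```text
clock: 25.1
tcp_pos: [0.5724, -0.0332, 0.0636]
orientation: [0.001, 0.445, 0.896, -0.0]
wrist_force: [-1.5, -1.1, 6.9]
finger_gap: 0.0353
```

```bash
python3 -c "
from h import *
stat()"
```

```text
t 25.1 tcp [ 0.5724 -0.0332  0.0636] yaw 127.18 zt [ 0.002 -0.002 -1.   ] q [-0.2   0.41 -0.24  0.92 -0.    0.72] F [-1.5 -1.1  6.9] T [-0.14  0.53  0.42] gap 0.0353
```

Call:
arm_command:
  motion:
    - {"x": 0, "y": 0, "z": 0, "rx": 0, "ry": 0, "rz": 4, "hand": 1}

```text
clock: 25.22
tcp_pos: [0.5723, -0.0333, 0.0636]
orientation: [0.001, 0.476, 0.88, -0.0]
wrist_force: [-1.9, -1.7, 7.2]
finger_gap: 0.0348
```

```bash
python3 -c "
from h import *
stat()"
```

```text
t 25.23 tcp [ 0.5723 -0.0333  0.0636] yaw 123.18 zt [ 0.002 -0.002 -1.   ] q [-0.2   0.41 -0.24  0.92 -0.    0.79] F [-1.9 -1.7  7.2] T [-0.17  0.57  0.37] gap 0.0348
```

Call:
arm_command:
  motion:
    - {"x": 0, "y": 0, "z": 0, "rx": 0, "ry": 0, "rz": 3, "hand": 1}

```text
clock: 25.35
tcp_pos: [0.5722, -0.0333, 0.0636]
orientation: [0.001, 0.498, 0.867, -0.0]
wrist_force: [-2.5, -0.8, 7.9]
finger_gap: 0.0349
```

```bash
python3 -c "
from h import *
stat()"
```

```text
t 25.35 tcp [ 0.5722 -0.0333  0.0636] yaw 120.21 zt [ 0.002 -0.002 -1.   ] q [-0.2   0.41 -0.24  0.92 -0.    0.85] F [-2.5 -0.8  7.9] T [-0.23  0.56  0.38] gap 0.0349
```

Call:
arm_command:
  motion:
    - {"x": 0, "y": 0, "z": 0, "rx": 0, "ry": 0, "rz": 3, "hand": 1}

```text
clock: 25.48
tcp_pos: [0.5722, -0.0333, 0.0636]
orientation: [0.001, 0.521, 0.854, -0.0]
wrist_force: [-3.2, -1.3, 7.7]
finger_gap: 0.0351
```

```bash
python3 -c "
from h import *
stat()"
```

```text
t 25.48 tcp [ 0.5722 -0.0333  0.0636] yaw 117.21 zt [ 0.002 -0.002 -1.   ] q [-0.2   0.41 -0.24  0.92 -0.    0.9 ] F [-3.2 -1.3  7.7] T [-0.25  0.61  0.38] gap 0.0351
```

Call:
arm_command:
  motion:
    - {"x": 0, "y": 0, "z": 0, "rx": 0, "ry": 0, "rz": 3, "hand": 1}

```text
clock: 25.6
tcp_pos: [0.5721, -0.0334, 0.0636]
orientation: [0.001, 0.543, 0.84, -0.0]
wrist_force: [-3.1, -0.8, 9.0]
finger_gap: 0.0351
```

```bash
python3 -c "
from h import *
stat()"
```

```text
t 25.6 tcp [ 0.5721 -0.0334  0.0636] yaw 114.18 zt [ 0.002 -0.002 -1.   ] q [-0.2   0.41 -0.24  0.92 -0.    0.95] F [-3.1 -0.8  9. ] T [-0.26  0.79  0.15] gap 0.0351
```

Call:
arm_command:
  motion:
    - {"x": 0, "y": 0, "z": 0, "rx": 0, "ry": 0, "rz": 3, "hand": 1}

```text
clock: 25.72
tcp_pos: [0.572, -0.0334, 0.0636]
orientation: [0.001, 0.565, 0.825, -0.0]
wrist_force: [-2.4, -0.6, 8.9]
finger_gap: 0.0349
```

```bash
python3 -c "
from h import *
stat()"
```

```text
t 25.73 tcp [ 0.572  -0.0334  0.0636] yaw 111.18 zt [ 0.001 -0.002 -1.   ] q [-0.2   0.41 -0.24  0.92 -0.    1.  ] F [-2.4 -0.6  8.9] T [-0.29  0.69  0.18] gap 0.0349
```

The third click came at yaw 114° (0.38 down to 0.15 N m). I stop, release and rise.

Call:
arm_command:
  motion:
    - {"x": 0, "y": 0, "z": 0, "rx": 0, "ry": 0, "rz": 0, "hand": 0.1}
    - {"x": 0, "y": 0, "z": 0, "rx": 0, "ry": 0, "rz": 0, "hand": -1}
    - {"x": 0, "y": 0, "z": 0, "rx": 0, "ry": 0, "rz": 0, "hand": -1}
    - {"x": 0, "y": 0, "z": 0, "rx": 0, "ry": 0, "rz": 0, "hand": -1}
    - {"x": 0, "y": 0, "z": -15, "rx": 0, "ry": 0, "rz": 0, "hand": -1}
    - {"x": 0, "y": 0, "z": -45, "rx": 0, "ry": 0, "rz": 0, "hand": -1}
    - {"x": 0, "y": 0, "z": -85, "rx": 0, "ry": 0, "rz": 0, "hand": -1}
    - {"x": 0, "y": 0, "z": -120, "rx": 0, "ry": 0, "rz": 0, "hand": -1}
    - {"x": 0, "y": 0, "z": -120, "rx": 0, "ry": 0, "rz": 0, "hand": -1}
    - {"x": 0, "y": 0, "z": -120, "rx": 0, "ry": 0, "rz": 0, "hand": -1}

```text
clock: 26.98
tcp_pos: [0.5716, -0.0326, 0.1821]
orientation: [0.0, 0.564, 0.825, 0.0]
wrist_force: [0.4, -0.5, -0.6]
finger_gap: 0.0856
```

Run:
```python
from h import *
stat();p=cam("wrist");save(p,"w12.png");s=cam("side");save(s,"s12.png",(230,120,430,320),3)
U,V=np.meshgrid(np.arange(640),np.arange(400)); X=world(p,U,V); ok=p["z_map"]>0
near=ok&(X[...,0]>.4)&(X[...,0]<.68)&(X[...,1]>-.14)&(X[...,1]<.1)
def rect(m,l):
    r=cv2.minAreaRect((X[m][:,:2]*1000).astype(np.float32)); print(l,m.sum(),np.round(r[0],1),np.round(r[1],1),round(r[2],1),X[m][:,2].mean().round(4))
rect(near&(X[...,2]>.015)&(X[...,2]<.026),"plate")
rect(near&(X[...,2]>.084)&(X[...,2]<.096)&(X[...,0]>.53),"knob")
rect(near&(X[...,2]>.062)&(X[...,2]<.07)&(X[...,0]<.53),"gripblk")
stat()
```

```text
t 26.98 tcp [ 0.5716 -0.0326  0.1821] yaw 111.28 zt [ 0. -0. -1.] q [-0.2   0.33 -0.06  1.19 -0.    1.  ] F [ 0.4 -0.5 -0.6] T [-0.    0.06  0.  ] gap 0.0856
plate 6055 [534.8 -25.1] [ 84.4 165.4] 79.6 0.0205
knob 1781 [571.8 -31.7] [36.1 36.3] 44.3 0.0894
gripblk 855 [488.2 -16.9] [26. 24.] 79.5 0.0659
t 27.07 tcp [ 0.5709 -0.0325  0.1809] yaw 111.28 zt [-0.002  0.    -1.   ] q [-0.2   0.33 -0.06  1.19 -0.    1.  ] F [-0.5 -0.6 -0. ] T [-0.03  0.    0.06] gap 0.0854
```

View pics/w12.png

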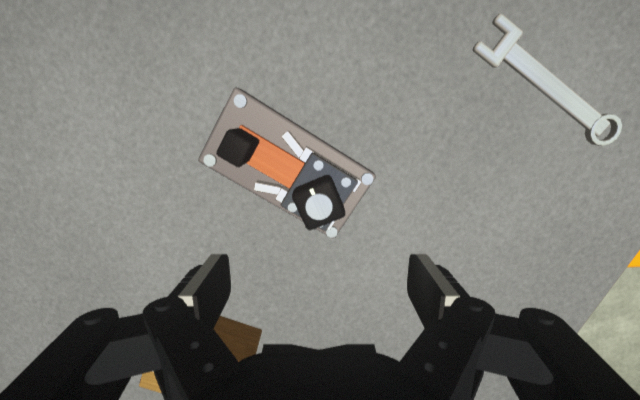

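View pics/s12.png

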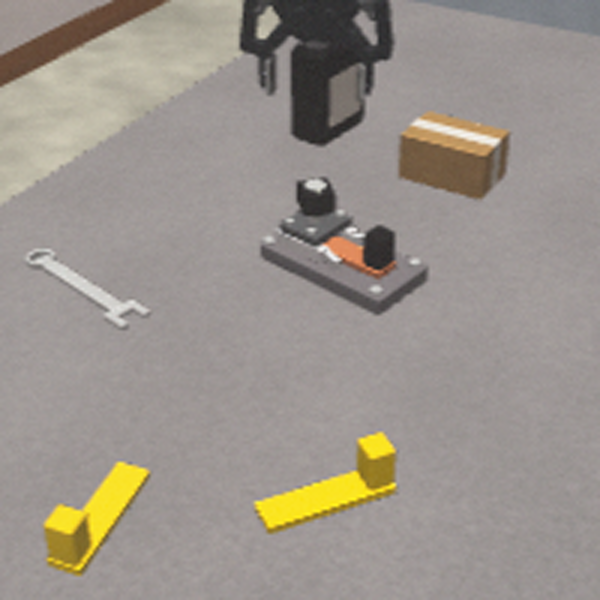

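The knob rests exactly one click (30°) past its last resting place. The link is unmoved and the gripper is clear, so I hand in.

```bash
python3 -c "
from h import *
print(hand_in()); stat()"
```

```text
the job is handed in; nothing more can be done
None
the job is handed in; nothing more can be done
```

The copper link is in the slot against the stop and clamped with three ratchet clicks. The gripper has let go, and I handed the job in at about 27 s; it reported no verdict.

- **Insertion:** I picked the link up by its black grip and slid it in. I stopped at about 7 N on the wrist sensor, with the tongue at the home position. Afterwards its rear edge measured 22.9 mm behind the plate's front edge, against 23 mm when fully home.
- **Clamping:** I turned the knob clockwise and saw three clear torque drops about 30° apart: 0.41 to 0.24, 0.43 to 0.10, then 0.38 to 0.15 N m.
- **Last checks:** The grip block had not moved since insertion and sits at its proper height of 66 mm. The arm touches nothing. The carton, jug and spanner look undisturbed, though the network missed the carton in one later top view.
- **Disagreements:**
  - After the second click I released the knob, and it stood about 20° back from where I had left it. I gripped it again, found it still loaded with no free travel, and gave it the third click. Its rest angle then moved exactly 30°, so I take it as cushion spring-back.
  - A second reading of the rear-edge gap gave 24.3 mm. I put that down to the grip block partly hiding the edge, because the block itself had not moved.
- **Not measured:** I could not read the foot's force directly. That it still holds is inferred from the torque and the clicks.

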